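# Load the test fixture and lock its cover with the quarter-turn stud

### The job

Load the white test fixture with the fresh battery pack from the red foam nest, lying flat and fully home in the bay; check the bay first, and if a spent pack was left in it, put that in the grey returns tray (a spent pack already in the tray stays there). Then shut the cover and lock it with its quarter-turn stud: line the wing up with the slot, push it in, give it a quarter turn and let go so that it stays down. Leave everything else on the bench where it is.

Things in the scene. Friction and masses are not known exactly. Their poses are not given: they have to be found in the camera images.
- fixture: The white test fixture, a fixed box 165 x 140 mm, 42 mm high. Origin on the table under the centre of its bay; x runs level from its front (stud end) to its back (hinge end), y to its left, z up. Front face at x = -90 mm, back at +75, sides at y = -70 and +70 mm.
- bay (a point): Where the centre of a seated pack lies, 29 mm above the table; axes as the fixture's. Bay: 55 mm (x) by 100 mm (y), 22 mm deep, floor 20 mm above the table. A pack lies lengthwise along x, 2.5 mm free each side, held by the end walls and by 4 corner ribs (9 mm high, inner faces at y = -17.5 and 17.5 mm, 4 mm thick, 39 mm apart along x); fingers have 30 mm beside the pack, between the ribs.
- fresh_mid (a point): Centre of the fresh battery pack: a dark block 50 (its x) x 30 (y) x 18 mm (z, up), about 90 g, same either way round. It lies in the red foam nest (88 x 68 mm, rim 11 mm above the table; pocket 58 x 38 mm, floor 5 mm above the table), so its top is 23 mm above the table.
- spent_mid (a point): Centre of the spent battery pack, the same shape and size as the fresh one. It starts lying either in the fixture's bay (left over) or already in the returns tray; in both its underside is 20 mm above the table.
- tray_in (a point): Middle of the inner floor of the grey returns tray: a fixed open tray on a block, inside 124 (x) x 104 mm (y), walls 4 mm, floor 20 mm and rim 38 mm above the table.
- hinge_mid (a point): Middle of the cover's hinge line, on the fixture's top 42 mm above the table, 55 mm behind the bay centre (+x of the fixture). The hinge line runs along the fixture's y.
- cover (a joint): Cover angle in rad: 0 = shut, flat on the fixture; it starts open, leaning back past upright (1.85 to 2.1; stop 2.2). A grey plate 133 mm from hinge to free edge, 116 mm wide, 6 mm thick; shut, it lies 42 to 48 mm above the table, free edge towards -x of the fixture. The stiff hinge (0.16 N m) leaves it where it is; about 3 N near the free edge moves it.
- wing (a point): Centre of the wing of the quarter-turn stud on the cover's outer face: a steel bar 30 mm long (its x), 10 thick (y), 22 high (z, along the stud's axis), 113 mm from the hinge line, mid-width. Cover shut and stud out (as at the start): this centre is 76 mm above the table, the wing's underside 17 mm above the cover's face; a flange 26 mm wide, 4 mm thick sits right under it.
- stud_turn (a joint): Turn of the stud, rad, anticlockwise positive from above with the cover shut. 0 = wing in line with the slot, which runs along the fixture's x (two marks on the cover show it); stops at -1.6 and 1.6; stays where left. Starts at 0.3 to 1.3. The crossbar passes the slot only within about 0.15 of 0. Once pushed in, a quarter turn either way (to about 1.57) puts it under the lugs: locked.
- stud_push (a joint): How far the stud is pushed in, m: 0 = out (sprung), 0.0125 = stop. About 4 N to start, 8 N at the stop. Off line it stops after about 1.5 mm. It must be in 11 mm or more before it can be turned under the lugs; let go locked, it rises to about 0.0105 and stays; let go unturned, it springs out.
- phone_far: Bystander, not to be moved: a dark handset lying flat, 66 x 132 x 9 mm, near the middle beyond the nest; origin at its underside
- phone_side: Bystander, not to be moved: a dark handset lying flat, 66 x 132 x 9 mm, on the left; origin at its underside
- frames: Bystander, not to be moved: a stack of three handset frames, 66 x 132 x 27 mm, far left; origin at its underside
- driver: Bystander, not to be moved: a screwdriver 150 mm long lying near the robot (origin about its middle); origin at its underside
- roll: Bystander, not to be moved: an empty cardboard roll, 76 mm wide, 20 mm high, on the right; origin at its underside
- dispenser: Bystander, not to be moved: a white dispenser bottle 48 mm wide, 115 mm high, in the far middle; origin at its underside
- jar: Bystander, not to be moved: a clear jar 60 mm wide, 70 mm high, on the right; origin at its underside
There are look-alikes about, which are no part of the job. Leave any purple look-alike of the part that bears fresh_mid alone. Of the things shaped like the part that bears tray_in, the grey one is meant.

How it is judged:
On the way, in this order (a step that is already met when the one before it is completed fails the run):
1. the fresh pack lies fully home in the bay (horizontal distance between fresh_mid and bay below 0.006 m and z of fresh_mid in the frame of bay below 0.004 m and angle between the x axis of fresh_mid and the x axis of bay, either way round below 0.15 rad), for 0.2 s.
2. the cover is shut over it (value of joint cover below 0.06 rad), for 0.1 s.
3. the stud is pushed in and turned a quarter turn under its lugs (value of joint stud_push above 0.0085 m and (value of joint stud_turn above 1.2 rad or value of joint stud_turn below -1.2 rad)), for 0.2 s.
At the end, for the whole second after the job is handed in: Fresh pack in the bay (centre within 6 mm, at most 4 mm high, in line within 0.15 rad), cover shut (under 0.04 rad), stud at least 8.5 mm in and turned at least 1.2 rad off the slot, spent pack at rest in the returns tray (centre inside its walls, under 30 mm above its floor) (all of step 1 and all of step 3 and value of joint cover below 0.04 rad and x of spent_mid in the frame of tray_in between -0.06 and 0.06 m and y of spent_mid in the frame of tray_in between -0.05 and 0.05 m and z of spent_mid in the frame of tray_in below 0.03 m and linear speed of each of fresh, spent below 0.02 m/s); the robot touches nothing.
It fails at once if a bystander is shoved more than 30 mm (distance of any of phone_far, phone_side, frames, driver, roll, dispenser, jar from where it was at the start of the episode above 0.03 m).
It also fails if it takes over 72 s, if anything falls off the work surface, if the arm or the gripper's body presses on something with over 40 N, if the wrist force passes 120 N, or if a joint passes its speed limit or range.

### The arm

A 7-joint arm with a two-finger parallel gripper is mounted at the origin on the work surface. World frame = base frame: x ahead of the robot, y to its left, z up, the work surface at z = 0. Lengths are in m, angles in rad, forces in N, time in s.
With the tool pointing down it reaches from about 0.425 to 0.925 m from the base axis. Payload 6.8 kg.
Tool frame: the origin (TCP) lies at the very end of the fingers, on their centre line; the grasp point (between the pads) lies 19 mm behind it (hold_point_z is the distance from the TCP to the grasp point, in m); z points along the fingers, y is the direction in which the jaws open and shut (so a half turn about z gives the same grasp; the last joint's range is limited). The gripper opens to 85 mm and grips with 20 to 120 N. Pads are 22 mm wide; open, the fingers measure 114 mm over their backs; the gripper's body (76 mm by 85 mm) begins 54 mm behind the grasp point. The pads swing forward as they close: fully open they stand 13 mm farther back than shut.
Start: joints at [1.237, 0.477, 0.022, 1.555, -0.011, 1.109, -0.083], TCP at [0.151, -0.658, 0.231] pointing down, gripper open.
Joint ranges: [-2.96, 2.96], [-0.34, 2.1], [-1.41, 1.46], [0.24, 2.44], [-1.37, 4.51], [0.17, 1.92], [-2.96, 2.96]. Speed limits (rad/s): [2.39, 2.39, 3.14, 3.14, 3.14, 3.14, 3.14].

### API

Orientations are given as a unit quaternion [w, x, y, z].
In Python, from station import get_obs, read_camera, calibration, hand_in, regions_of, hold_point_z gives the robot as it stands.
- The arm moves only by the tool send_rows, never from a script. Its argument "motion" is text: rows parted by semicolons, each of 7 numbers parted by spaces: the shift along the world's x, y, z in cm, then the turn, a rotation vector about the world's x, y, z in degrees, then the closure, from 0 (fully open) to 1 (shut). In form: dx dy dz rx ry rz fingers; .... A call has 1 to 20 rows; each row shifts and turns the pose as measured when the row begins; what a row does not reach is not made up. A row lasts 1/12 s, in which the tool goes at most 41.7 mm and 7.16 degrees, less where a joint would pass 70% of its speed; a pose out of reach is approached as far as the arm can. A call is refused whole if a number of a shift passes 4.17 or a number of a turn 7.16, either way. A call with a gripper value outside its range is refused whole. The fingers move at their own pace and stop on an object; "newtons" is the grip in N (left out, the last holds). Time passes only in rows, so rows that do not move let the fingers close. It gives the time, the measured TCP pose, the force and the opening at its end, in the units of the state.
- get_obs(): the state, without advancing time (a new reading comes with each control period).
- read_camera(name): name is "scene" or "top" or "wrist"; returns the picture (480x640x3 uint8, red, green, blue); there is no depth.
- calibration(name): a dict with "mtx" (3x3 intrinsics, pixels), "R" (3x3) and "t" (3): a world point X has camera coordinates R X + t; the wrist camera has in their place "hand_eye" (4x4, takes a point from camera to tool coordinates, whose origin is the TCP and whose axes are the flange's). Camera axes: x right, y down, z forward; pixel columns grow to the right and rows downward; lengths in m; the calibration is good to about 2 mm. A picture is of the moment at which its call begins: read the wrist's pose just before it. calibration takes no time and is no camera call.
- hand_in(): hands the job in, once; it reports no verdict.
Trained networks look in the newest picture that a camera, given by its name, has taken for a name from the list of things; names that differ only in an ending like _2 or _b are one class to them, and where a whole thing is asked for, a point or a joint stands for the part that bears it (a point fixed in the world has none). Each returns a list of dicts, best first, with "conf" (0 to 1); they miss things now and then, are a little off and sometimes report something else, mostly with a low value. They report only what shows in the picture. A call takes as long as a camera call. They do not tell look-alikes from the thing itself.
- regions_of(thing, camera): "region" (480x640 bool, what is visible of it) and "point" ([column, row] in pixels, amid what is visible of it).
The state is a dict: "t": time; "q": joint angles; "joint_vel": joint speeds; "joint_torque": joint torques, N m; "eef_pos": TCP position; "tool_rot": TCP orientation; "contact_force": force on the tool from outside, world axes, zero at the start; "torque": the same for the moment, N m; "gripper_width": opening from 0.0 (shut) to 1.0 (fully open).
Only numpy, scipy, OpenCV 4.12 (cv2) and the standard library are available. Lean on these libraries where they do the work, as an engineer would, in place of code of your own. Each camera call takes 0.05 s, during which the arm holds its last target.

## Working session

There is one attempt and no reset: what is moved stays moved. The work goes in short steps, Python scripts to look and compute and a tool call to move; the robot and the scene stay as the last step left them, time stands still between calls to the robot, and variables do not carry over. Pictures are saved under pics/ and viewed, and the job is handed in when it is done.

Besides the shell and the picture viewer there is one more tool, called after "Call:" by a JSON object that holds its "api" and its "payload". send_rows: Moves the arm, as the interface text tells. Its arguments: {"type":"object","properties":{"motion":{"type":"string"},"newtons":{"type":"number"}},"required":["motion"]}

```bash
ls; mkdir -p pics; python3 - <<'E'
from station import *
import cv2
o=get_obs(); print({k:(v if not hasattr(v,'round') else v.round(3) if hasattr(v,'shape') else v) for k,v in o.items()}); print(hold_point_z)
for c in ["scene","top"]:
    im=read_camera(c); cv2.imwrite(f"pics/{c}0.png",im[:,:,::-1])
    k=calibration(c); print(c,k)
print(calibration("wrist"))
E
```

```text
pics
{'t': 0.0, 'q': array([ 1.237,  0.478,  0.022,  1.556, -0.012,  1.109, -0.083]), 'joint_vel': array([-0.001, -0.001,  0.   , -0.   ,  0.002, -0.001, -0.001]), 'joint_torque': array([-2.0000e-03, -5.9646e+01,  1.6070e+00, -2.8120e+01,  1.2000e-02,
        9.0000e-03,  0.0000e+00]), 'eef_pos': array([ 0.151, -0.657,  0.23 ]), 'tool_rot': array([-0.001,  0.994,  0.113, -0.   ]), 'contact_force': array([0.146, 0.707, 0.622]), 'torque': array([-0.034, -0.05 ,  0.007]), 'gripper_width': 1.0034810507144554}
0.0187
scene {'mtx': array([[524.67671998,   0.        , 312.92045641],
       [  0.        , 524.67671998, 241.34129493],
       [  0.        ,   0.        ,   1.        ]]), 'R': array([[ 0.7573055 ,  0.65302237, -0.0070832 ],
       [ 0.35477187, -0.42048423, -0.83506283],
       [-0.54829308,  0.62988475, -0.55010899]]), 't': array([-0.40104321, -0.1277241 ,  1.45393964])}
top {'mtx': array([[597.76010672,   0.        , 318.15232239],
       [  0.        , 597.76010672, 247.48066824],
       [  0.        ,   0.        ,   1.        ]]), 'R': array([[-0.00283554, -0.99995057,  0.00953017],
       [-0.98785204,  0.00132025, -0.1553918 ],
       [ 0.15537154, -0.00985501, -0.98780695]]), 't': array([-0.0191124 ,  0.55516522,  1.37790844])}
{'mtx': array([[359.42019069,   0.        , 319.5794487 ],
       [  0.        , 359.42019069, 238.0264473 ],
       [  0.        ,   0.        ,   1.        ]]), 'hand_eye': array([[ 1.21725764e-03, -9.59020388e-01, -2.83334457e-01,
         7.19284592e-02],
       [ 9.99999137e-01,  1.30715020e-03, -1.28212805e-04,
         1.22633981e-04],
       [ 4.93319386e-04, -2.83334056e-01,  9.59021152e-01,
        -1.42642688e-01],
       [ 0.00000000e+00,  0.00000000e+00,  0.00000000e+00,
         1.00000000e+00]])}
```

View pics/top0.png

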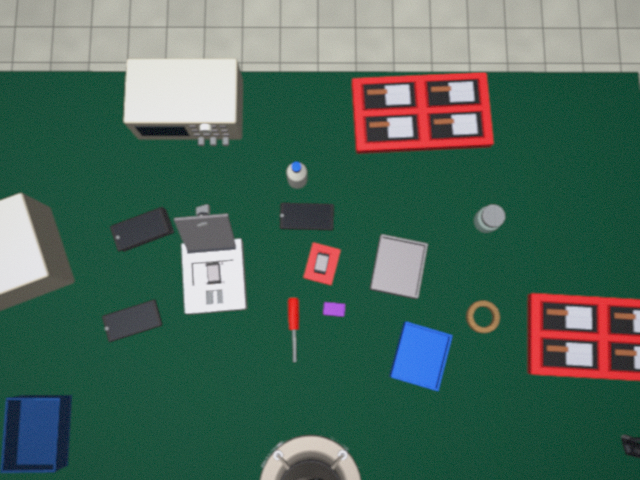

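View pics/scene0.png

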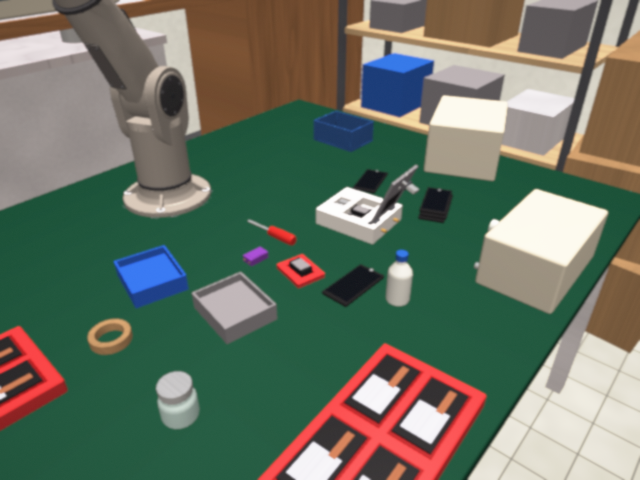

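The top picture shows the fixture at about (213,275), with the cover leaning back at (205,232) and a pack visible in the bay at (213,272). The red nest is at (322,263), the purple look-alike at (334,310), the grey tray at (400,266) and the blue tray at (421,356).

```bash
cat > h.py <<'E'
from station import *
import numpy as np, cv2
from scipy.spatial.transform import Rotation as Ro
def pix2plane(uv,z,cam="top",pose=None):
    k=calibration(cam); uv=np.atleast_2d(np.array(uv,float))
    d=np.c_[uv,np.ones(len(uv))]@np.linalg.inv(k["mtx"]).T
    if cam=="wrist":
        R,c=wristpose(pose)
    else:
        R=k["R"].T; c=-R@k["t"]
    d=d@R.T
    return c+d*((z-c[2])/d[:,2])[:,None]
def wristpose(o):
    w,x,y,z=o["tool_rot"]; T=np.eye(4);T[:3,:3]=Ro.from_quat([x,y,z,w]).as_matrix();T[:3,3]=o["eef_pos"]
    M=T@calibration("wrist")["hand_eye"]; return M[:3,:3],M[:3,3]
def proj(X,cam,pose=None):
    k=calibration(cam); X=np.atleast_2d(X)
    if cam=="wrist":
        R,c=wristpose(pose); P=(X-c)@R
    else: P=X@k["R"].T+k["t"]
    p=P@k["mtx"].T; return p[:,:2]/p[:,2:]
def snap(cam,name):
    o=get_obs(); im=read_camera(cam); cv2.imwrite(f"pics/{name}.png",im[:,:,::-1]); return o,im
E
python3 - <<'E'
from h import *
o,im=snap("top","t1")
for th,z in [("fixture",.042),("fresh_mid",.023),("spent_mid",.038),("tray_in",.038),("wing",.1),("cover",.08)]:
    for r in regions_of(th,"top"):
        m=r["region"].astype(np.uint8)
        rect=cv2.minAreaRect(cv2.findNonZero(m)); b=cv2.boxPoints(rect)
        P=pix2plane(b,z); 
        print(th,round(r["conf"],2),np.round(r["point"]),m.sum(),"ctr",pix2plane([rect[0]],z).round(3)[0],"corners",P[:,:2].round(3).tolist(), np.round(b).tolist())
c=im[180:330,160:460]; cv2.imwrite("pics/t1c.png",cv2.resize(c,(800,400),interpolation=cv2.INTER_CUBIC)[:,:,::-1])
E
```

```text
fixture 0.61 [208. 259.] 5497 ctr [0.529 0.232 0.042] corners [[0.65, 0.326], [0.668, 0.173], [0.411, 0.14], [0.395, 0.289]] [[174.0, 209.0], [238.0, 201.0], [250.0, 308.0], [186.0, 316.0]]
fresh_mid 0.73 [334. 308.] 270 ctr [ 0.409 -0.058  0.023] corners [[0.396, -0.031], [0.428, -0.035], [0.423, -0.084], [0.391, -0.081]] [[323.0, 315.0], [324.0, 302.0], [345.0, 304.0], [344.0, 317.0]]
fresh_mid 0.65 [322. 263.] 241 ctr [ 0.521 -0.027  0.023] corners [[0.499, -0.008], [0.549, -0.018], [0.543, -0.047], [0.493, -0.037]] [[313.0, 272.0], [317.0, 251.0], [329.0, 254.0], [325.0, 274.0]]
fresh_mid 0.32 [294. 314.] 372 ctr [0.382 0.038 0.023] corners [[0.436, 0.053], [0.437, 0.028], [0.329, 0.023], [0.328, 0.047]] [[288.0, 298.0], [298.0, 298.0], [300.0, 344.0], [290.0, 344.0]]
spent_mid 0.84 [216. 275.] 266 ctr [0.495 0.227 0.038] corners [[0.518, 0.247], [0.523, 0.217], [0.472, 0.208], [0.467, 0.238]] [[205.0, 264.0], [218.0, 261.0], [222.0, 283.0], [209.0, 285.0]]
tray_in 0.73 [424. 355.] 2957 ctr [ 0.301 -0.258  0.038] corners [[0.254, -0.181], [0.382, -0.22], [0.349, -0.336], [0.222, -0.295]] [[388.0, 377.0], [404.0, 320.0], [454.0, 335.0], [438.0, 391.0]]
tray_in 0.6 [396. 268.] 2690 ctr [ 0.51  -0.211  0.038] corners [[0.453, -0.141], [0.589, -0.167], [0.568, -0.282], [0.433, -0.254]] [[369.0, 290.0], [379.0, 234.0], [427.0, 242.0], [417.0, 299.0]]
wing 0.52 [203. 209.] 74 ctr [0.621 0.245 0.1  ] corners [[0.643, 0.257], [0.643, 0.234], [0.599, 0.233], [0.599, 0.255]] [[198.0, 206.0], [208.0, 206.0], [208.0, 225.0], [198.0, 225.0]]
cover 0.75 [206. 231.] 2011 ctr [0.589 0.243 0.08 ] corners [[0.631, 0.318], [0.664, 0.202], [0.547, 0.168], [0.515, 0.283]] [[173.0, 213.0], [223.0, 199.0], [237.0, 248.0], [187.0, 262.0]]
```

View pics/t1c.png

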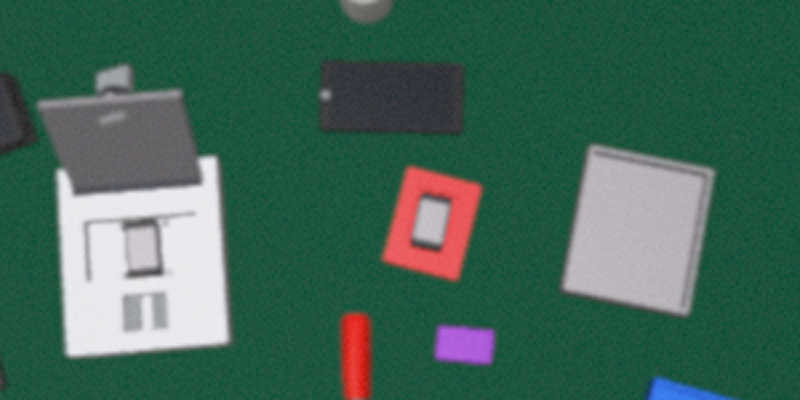

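Call:
{"api": "send_rows", "payload": {"motion": "2.1 3.5 0.5 0 0 0 0;2.1 3.5 0.5 0 0 0 0;2.1 3.5 0.5 0 0 0 0;2.1 3.5 0.5 0 0 0 0;2.1 3.5 0.5 0 0 0 0;2.1 3.5 0.5 0 0 0 0;2.1 3.5 0 0 0 0 0;2.1 3.5 0 0 0 0 0;2.1 3.5 0 0 0 0 0;2.1 3.5 0 0 0 0 0;2.1 3.5 0 0 0 0 0;2.1 3.5 0 0 0 0 0;2.1 3.5 0 0 0 0 0;2.1 3.5 0 0 0 0 0;2.1 3.5 0 0 0 0 0;2.1 3.5 0 0 0 0 0;0 0 0 0 0 0 0;0 0 0 0 0 0 0", "newtons": 40}}

```text
t: 1.95
eef_pos: [0.4861, -0.0794, 0.2659]
tool_rot: [0.004, 0.994, 0.11, 0.004]
contact_force: [0.1, -1.0, -0.4]
gripper_width: 1.0
```

```bash
python3 - <<'E'
from h import *
o,im=snap("wrist","w1"); print(o["eef_pos"],o["tool_rot"],o["q"].round(2))
for th,z in [("fresh_mid",.023),("tray_in",.038)]:
    for r in regions_of(th,"wrist"):
        m=r["region"].astype(np.uint8)
        rect=cv2.minAreaRect(cv2.findNonZero(m)); b=cv2.boxPoints(rect)
        P=pix2plane(b,z,"wrist",o)
        print(th,round(r["conf"],2),np.round(r["point"]),m.sum(),"ctr",pix2plane([rect[0]],z,"wrist",o).round(4)[0],"corners",P[:,:2].round(3).tolist(), np.round(b).tolist())
E
```

```text
[ 0.48611679 -0.07937207  0.26586448] [0.00429567 0.99392483 0.10991846 0.0035921 ] [ 0.41  0.16 -0.42  1.92  0.09  1.06 -1.4 ]
fresh_mid 0.81 [282. 258.] 1176 ctr [ 0.4126 -0.0572  0.023 ] corners [[0.398, -0.031], [0.432, -0.035], [0.427, -0.083], [0.392, -0.08]] [[260.0, 267.0], [269.0, 240.0], [309.0, 254.0], [300.0, 281.0]]
fresh_mid 0.74 [ 23. 131.] 2052 ctr [0.4919 0.2329 0.023 ] corners [[0.514, 0.253], [0.523, 0.213], [0.469, 0.212], [0.46, 0.254]] [[-0.0, 104.0], [41.0, 104.0], [41.0, 158.0], [0.0, 158.0]]
fresh_mid 0.69 [277. 161.] 1389 ctr [ 0.5191 -0.0277  0.023 ] corners [[0.497, -0.007], [0.546, -0.018], [0.541, -0.048], [0.491, -0.038]] [[253.0, 178.0], [272.0, 133.0], [299.0, 145.0], [280.0, 190.0]]
tray_in 0.58 [407. 381.] 5797 ctr [ 0.3103 -0.2341  0.038 ] corners [[0.26, -0.17], [0.395, -0.209], [0.359, -0.295], [0.215, -0.262]] [[349.0, 397.0], [411.0, 306.0], [472.0, 348.0], [410.0, 439.0]]
```

View pics/w1.png

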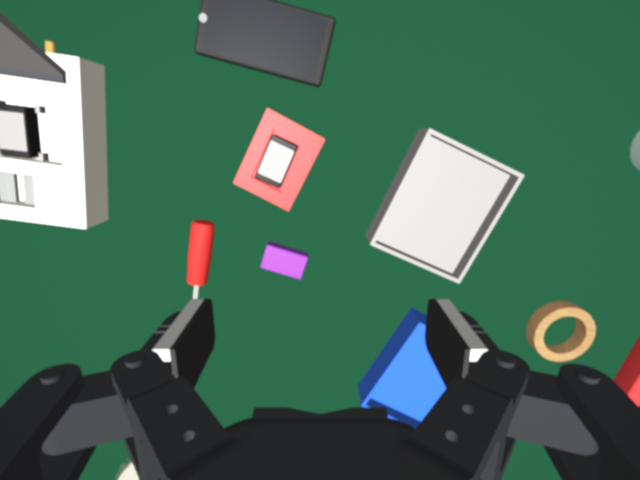

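The red nest with the fresh pack is at (277,161), the purple look-alike at (284,261), the grey tray at (445,205) and the blue tray at (405,375). The pack position agrees between the two cameras. Next I'll look at the fixture from above.

Call:
{"api": "send_rows", "payload": {"motion": "-0.5 3.8 0 0 0 0 0;-0.5 3.8 0 0 0 0 0;-0.5 3.8 0 0 0 0 0;-0.5 3.8 0 0 0 0 0;-0.5 3.8 0 0 0 0 0;-0.5 3.8 0 0 0 0 0;-0.5 3.8 0 0 0 0 0;-0.5 3.8 0 0 0 0 0;0 0 0 0 0 0 0;0 0 0 0 0 0 0"}}

```text
t: 2.93
eef_pos: [0.4414, 0.2129, 0.2663]
tool_rot: [0.008, 0.996, 0.087, 0.004]
contact_force: [0.3, -0.8, -0.3]
gripper_width: 0.999
```

```bash
python3 - <<'E'
from h import *
o,im=snap("wrist","w2"); print(o["eef_pos"],o["tool_rot"],o["q"].round(2))
for th,z in [("spent_mid",.038),("fixture",.042),("cover",.1),("wing",.15)]:
    for r in regions_of(th,"wrist"):
        m=r["region"].astype(np.uint8)
        rect=cv2.minAreaRect(cv2.findNonZero(m)); b=cv2.boxPoints(rect)
        P=pix2plane(b,z,"wrist",o)
        print(th,round(r["conf"],2),np.round(r["point"]),m.sum(),"ctr",pix2plane([rect[0]],z,"wrist",o).round(4)[0],"corners",P[:,:2].round(3).tolist(), np.round(b).tolist())
import pickle; pickle.dump(o,open("o_w2.pkl","wb"))
E
```

```text
[0.4414453 0.2128715 0.2663127] [0.00810229 0.9961263  0.08746027 0.00417765] [-0.01  0.19 -0.65  1.91  0.15  1.08 -2.12]
spent_mid 0.78 [311. 151.] 1502 ctr [0.4931 0.2292 0.038 ] corners [[0.466, 0.242], [0.515, 0.247], [0.519, 0.217], [0.47, 0.211]] [[292.0, 177.0], [295.0, 126.0], [325.0, 128.0], [323.0, 178.0]]
spent_mid 0.52 [316. 108.] 33620 ctr [0.5241 0.2207 0.038 ] corners [[0.613, 0.32], [0.642, 0.159], [0.417, 0.102], [0.384, 0.294]] [[232.0, 0.0], [413.0, 0.0], [413.0, 244.0], [232.0, 244.0]]
spent_mid 0.24 [321.   5.] 467 ctr [0.6216 0.2411 0.038 ] corners [[0.623, 0.259], [0.631, 0.226], [0.62, 0.223], [0.612, 0.256]] [[300.0, 1.0], [338.0, -2.0], [339.0, 12.0], [301.0, 16.0]]
fixture 0.64 [312. 104.] 33738 ctr [0.5236 0.2203 0.042 ] corners [[0.612, 0.319], [0.641, 0.159], [0.417, 0.102], [0.384, 0.294]] [[232.0, 0.0], [414.0, 0.0], [414.0, 245.0], [232.0, 245.0]]
cover 0.82 [316.  43.] 15075 ctr [0.5729 0.2319 0.1   ] corners [[0.595, 0.306], [0.62, 0.17], [0.549, 0.152], [0.522, 0.298]] [[230.0, 0.0], [413.0, 0.0], [413.0, 104.0], [230.0, 104.0]]
wing 0.6 [318.   8.] 433 ctr [0.5885 0.2371 0.15  ] corners [[0.589, 0.249], [0.595, 0.227], [0.588, 0.225], [0.582, 0.248]] [[300.0, 1.0], [337.0, -2.0], [339.0, 12.0], [301.0, 15.0]]
wing 0.46 [313. 105.] 33810 ctr [0.5201 0.2231 0.15  ] corners [[0.582, 0.292], [0.603, 0.179], [0.446, 0.14], [0.422, 0.275]] [[231.0, 0.0], [413.0, 0.0], [413.0, 244.0], [231.0, 244.0]]
```

View pics/w2.png

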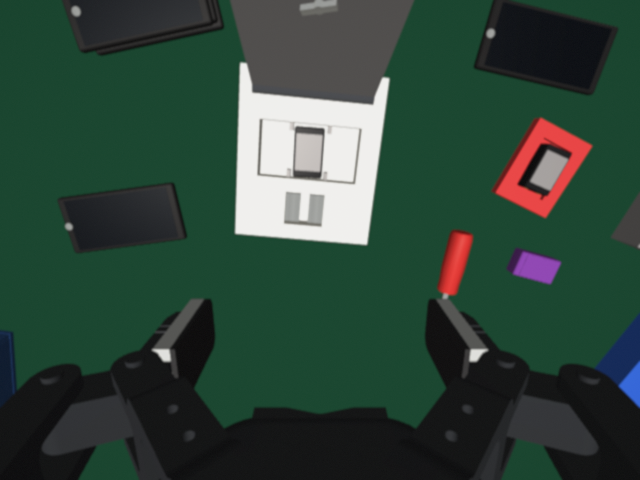

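```bash
python3 - <<'E'
from h import *
im=cv2.imread("pics/w2.png"); c=im[55:255,220:400]; cv2.imwrite("pics/w2c.png",cv2.resize(c,(540,600),interpolation=cv2.INTER_CUBIC))
E
```

```text
(no output)
```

View pics/w2c.png

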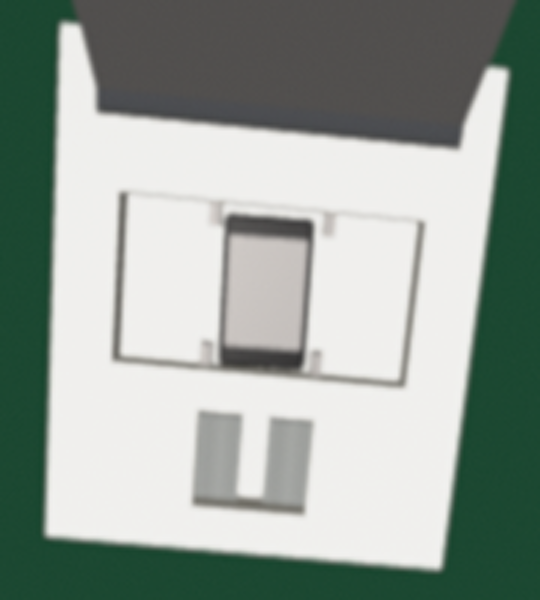

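The spent pack lies in the bay at about (308,152), so it has to go to the grey tray. Now I'll fit the fixture and tray poses from their corners.

```bash
python3 - <<'E'
from h import *
import pickle
from scipy.optimize import least_squares
o=pickle.load(open("o_w2.pkl","rb"))
px=np.array([[122,192],[423,220],[404,384],[116,358],[45,537],[443,570],[61,22],[509,69]])/3+[220,55]
M=np.array([[27.5,50],[27.5,-50],[-27.5,-50],[-27.5,50],[-90,70],[-90,-70],[75,70],[75,-70]])/1000
W=pix2plane(px,.042,"wrist",o)[:,:2]
def T(p,M):
    c,s=np.cos(p[2]),np.sin(p[2]); return M@np.array([[c,s],[-s,c]])+p[:2]
r=least_squares(lambda p:(T(p,M)-W).ravel(),[.49,.23,-.1]); print(r.x,np.degrees(r.x[2])); print((r.fun.reshape(-1,2)*1e3).round(1))
# top cam
px=np.array([[67,356],[231,343],[217,157],[57,172]])/2.667+[160,180]
M2=M[[4,5,7,6]]; W2=pix2plane(px,.042)[:,:2]
r2=least_squares(lambda p:(T(p,M2)-W2).ravel(),[.49,.23,-.1]); print(r2.x,(r2.fun.reshape(-1,2)*1e3).round(1))
# spent pack top
print("spent", pix2plane(np.array([[222,214],[312,221],[302,370],[219,362]])/3+[220,55],.038,"wrist",o)[:,:2].mean(0))
# tray top from top camera
px=np.array([[590,146],[714,169],[688,315],[561,291]])/2.667+[160,180]
M3=np.array([[66,56],[66,-56],[-66,-56],[-66,56]])/1000; W3=pix2plane(px,.038)[:,:2]
r3=least_squares(lambda p:(T(p,M3)-W3).ravel(),[.51,-.21,-.1]); print("tray",r3.x,(r3.fun.reshape(-1,2)*1e3).round(1))
E
```

```text
[0.49350077 0.22901226 0.08502278] 4.871446264767557
[[ 0.5  0.9]
 [ 0.3 -1.1]
 [-1.1 -1.1]
 [-1.3  1.2]
 [ 1.  -0.7]
 [ 0.8  0.8]
 [-0.2 -0.3]
 [ 0.   0.3]]
[0.49495103 0.2270964  0.08711278] [[-0.6 -1.8]
 [ 0.6  2. ]
 [-0.6  1.3]
 [ 0.6 -1.5]]
spent [0.49260702 0.22996302]
tray [ 0.5108194  -0.21330644 -0.20035072] [[-0.1  0.1]
 [-1.3  1.3]
 [ 0.3  0.5]
 [ 1.1 -1.9]]
```

```bash
cat >> h.py <<'E'
FX=np.array([.4940,.2285,.086])
def f2w(p):
    c,s=np.cos(FX[2]),np.sin(FX[2]); p=np.atleast_2d(p).astype(float); q=p.copy()
    q[:,0]=FX[0]+c*p[:,0]-s*p[:,1]; q[:,1]=FX[1]+s*p[:,0]+c*p[:,1]; return q
def cov(r,y,h,a): # r from hinge, h height above cover inner face
    return f2w([.055-r*np.cos(a)+h*np.sin(a)*1.0, y, .042+r*np.sin(a)+h*np.cos(a)])
def to(x,y,z,yaw,tilt=None):
    o=get_obs(); w,a,b,c=o["tool_rot"]; R=Ro.from_quat([a,b,c,w])
    T=Ro.from_euler('z',yaw)*Ro.from_euler('x',np.pi)
    if tilt is not None: T=Ro.from_rotvec(tilt)*T
    rv=(T*R.inv()).as_rotvec(degrees=True)
    print("now",o["eef_pos"].round(4),"q",o["q"].round(2),"cm",((np.array([x,y,z])-o["eef_pos"])*100).round(2),"deg",rv.round(2),"F",o["contact_force"].round(1),"w",round(o["gripper_width"],3),"t",o["t"])
E
python3 - <<'E'
from h import *
for a in np.arange(1.75,2.21,.05):
    print(a.round(2),*[proj(cov(.133,y,0,a),"top").round(1)[0] for y in(.058,-.058)])
print(np.array([[38,103],[181,91]])/2.667+[160,180])
to(.494,.2285,.12,.086)
E
```

```text
1.75 [173.8 232.7] [227.4 228.2]
1.8 [173.8 229.9] [227.3 225.3]
1.85 [173.8 227.2] [227.2 222.6]
1.9 [173.9 224.5] [227.2 219.9]
1.95 [174.  221.9] [227.1 217.4]
2.0 [174.1 219.4] [227.1 214.9]
2.05 [174.3 217. ] [227.1 212.5]
2.1 [174.5 214.7] [227.2 210.2]
2.15 [174.7 212.5] [227.2 208.1]
2.2 [174.9 210.5] [227.3 206.1]
[[174.24821897 218.62017248]
 [227.86651669 214.12073491]]
now [0.442  0.2112 0.2663] q [-0.01  0.19 -0.64  1.91  0.15  1.08 -2.12] cm [  5.2    1.73 -14.63] deg [ 0.92  0.52 -4.9 ] F [ 1.  -0.6  0.2] w 0.999 t 3.1833
```

Call:
{"api": "send_rows", "payload": {"motion": "1.3 0.4 -3 0.3 0.2 -1.3 0.35;1.3 0.4 -3 0.2 0.1 -1.2 0.35;1.3 0.4 -3 0.2 0.1 -1.2 0.35;1.3 0.5 -3 0.2 0.1 -1.2 0.35;0 0 -2.5 0 0 0 0.35;0 0 0 0 0 0 0.35;0 0 0 0 0 0 0.35", "newtons": 40}}

```text
t: 3.77
eef_pos: [0.5017, 0.2185, 0.118]
tool_rot: [0.002, 0.999, 0.032, 0.004]
contact_force: [0.7, 0.2, 0.3]
gripper_width: 0.651
```

```bash
python3 - <<'E'
from h import *
snap("wrist","w3")
to(.494,.2285,.022,.086)
E
```

```text
now [0.5014 0.218  0.1181] q [-0.1   0.46 -0.55  1.94  0.33  0.82 -2.33] cm [-0.74  1.05 -9.61] deg [0.22 0.48 1.29] F [ 0.5  0.1 -0.7] w 0.652 t 3.8167
```

View pics/w3.png

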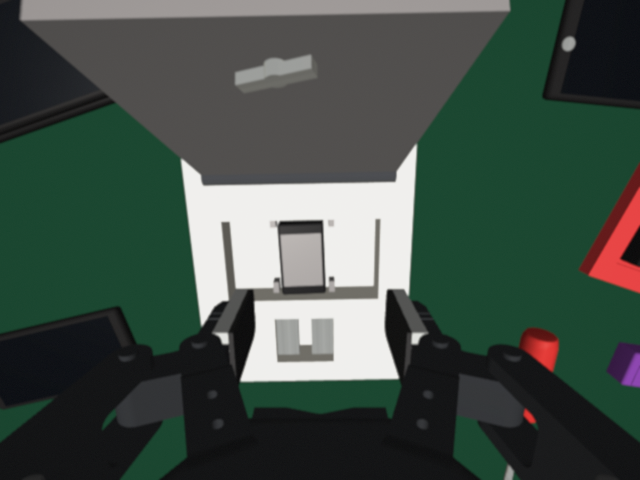

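The view shows the spent pack at (302,256) between the ribs, with the jaws centred a little to its right. I'll correct that and go down.

Call:
{"api": "send_rows", "payload": {"motion": "-0.7 1 -2.5 0.2 0.5 1.3 0.35;0 0 -2.5 0 0 0 0.35;0 0 0 0 0 0 0.35"}}

```text
t: 4.07
eef_pos: [0.4985, 0.2279, 0.0734]
tool_rot: [-0.001, 0.999, 0.042, 0.005]
contact_force: [-0.0, -0.3, -0.3]
gripper_width: 0.652
```

```bash
python3 - <<'E'
from h import *
to(.494,.2285,.022,.086)
E
```

```text
now [0.4985 0.2279 0.0734] q [-0.13  0.53 -0.52  1.97  0.39  0.74 -2.37] cm [-0.45  0.06 -5.14] deg [-0.15  0.54  0.17] F [-0.  -0.3 -0.3] w 0.652 t 4.0667
```

Call:
{"api": "send_rows", "payload": {"motion": "-0.5 0.1 -1.2 0 0.5 0.2 0.35;-0.1 0 -1.2 0 0.1 0 0.35;0 0 -1.3 0 0 0 0.35;0 0 0 0 0 0 0.35"}}

```text
t: 4.4
eef_pos: [0.4954, 0.2298, 0.04]
tool_rot: [-0.003, 0.999, 0.043, 0.003]
contact_force: [-0.2, -0.6, -0.6]
gripper_width: 0.657
```

```bash
python3 - <<'E'
from h import *
to(.494,.2285,.022,.086)
snap("wrist","w4")
E
```

```text
now [0.4954 0.2298 0.04  ] q [-0.16  0.57 -0.49  1.99  0.42  0.67 -2.41] cm [-0.14 -0.13 -1.8 ] deg [-0.31  0.38  0.03] F [-0.2 -0.6 -0.6] w 0.657 t 4.4
```

View pics/w4.png

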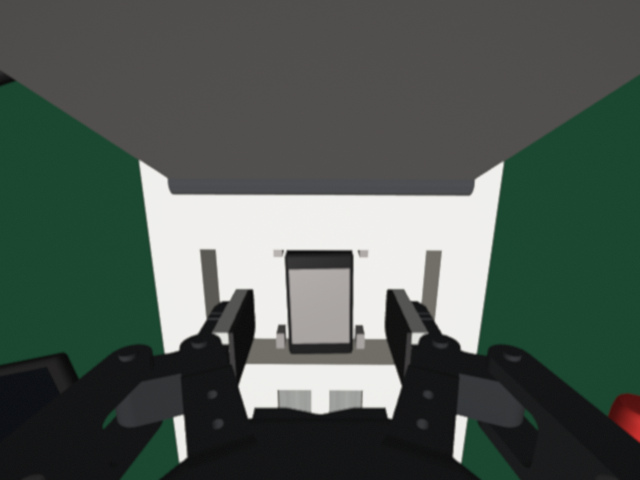

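The jaws straddle the pack at (320,302), clear of the ribs. Next I descend the last 18 mm and close.

Call:
{"api": "send_rows", "payload": {"motion": "-0.1 -0.1 -0.8 -0.3 0.3 0 0.35;0 0 -0.8 0 0 0 0.35;0 0 -0.1 0 0 0 0.35;0 0 0 0 0 0 0.35;0 0 0 0 0 0 0.8;0 0 0 0 0 0 0.8;0 0 0 0 0 0 0.8;0 0 0 0 0 0 0.8;0 0 0 0 0 0 0.8;0 0 0 0 0 0 0.8", "newtons": 40}}

```text
t: 5.28
eef_pos: [0.4964, 0.2298, 0.0242]
tool_rot: [-0.001, 0.999, 0.043, 0.002]
contact_force: [0.1, 0.2, -1.2]
gripper_width: 0.343
```

```bash
python3 - <<'E'
from h import *
to(.494,.2285,.022,.086)
snap("wrist","w5")
E
```

```text
now [0.4964 0.2298 0.0242] q [-0.18  0.6  -0.48  1.99  0.44  0.65 -2.42] cm [-0.24 -0.13 -0.22] deg [-0.08  0.27  0.05] F [ 0.1  0.2 -1.2] w 0.343 t 5.2833
```

View pics/w5.png

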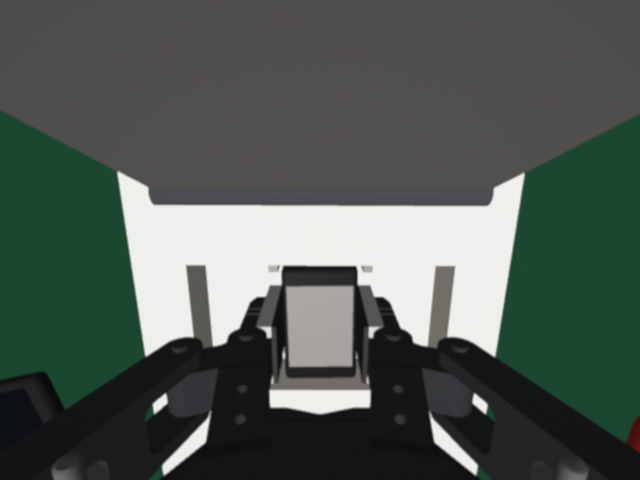

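Opening 0.343 (29 mm) fits a gripped pack. Next: lift it and carry it to the grey tray.

Call:
{"api": "send_rows", "payload": {"motion": "0 0 1 0 0 0 0.8;-0.1 0 2 0 0 0 0.8;-0.1 0 3 0 0 0 0.8;-0.1 0 3 0 0 0 0.8;0 -1.5 1.5 0 0 0 0.8;0 -3 0.5 0 0 0 0.8;0.2 -4 0 0 0 0 0.8;0.2 -4 0 0 0 0 0.8;0.2 -4 0 0 0 0 0.8;0.2 -4 0 0 0 0 0.8;0.2 -4 0 0 0 0 0.8;0.2 -4 0 0 0 0 0.8;0.2 -4 0 0 0 0 0.8;0.2 -4 0 0 0 0 0.8;0.2 -4 0 0 0 0 0.8;0 -3 0 0 0 0 0.8;0 -1 0 0 0 0 0.8;0 0 0 0 0 0 0.8"}}

```text
t: 6.83
eef_pos: [0.5061, -0.2309, 0.1545]
tool_rot: [-0.002, 0.999, 0.048, 0.009]
contact_force: [-0.3, -1.2, -0.5]
gripper_width: 0.336
```

```bash
python3 - <<'E'
from h import *
to(.511,-.213,.0255,.0)
snap("wrist","w6")
E
```

```text
now [ 0.5061 -0.2309  0.1545] q [ 0.69  0.4  -0.46  1.9   0.22  0.87 -1.35] cm [  0.49   1.79 -12.9 ] deg [-0.18  1.08 -5.46] F [-0.3 -1.2 -0.5] w 0.336 t 6.8333
```

View pics/w6.png

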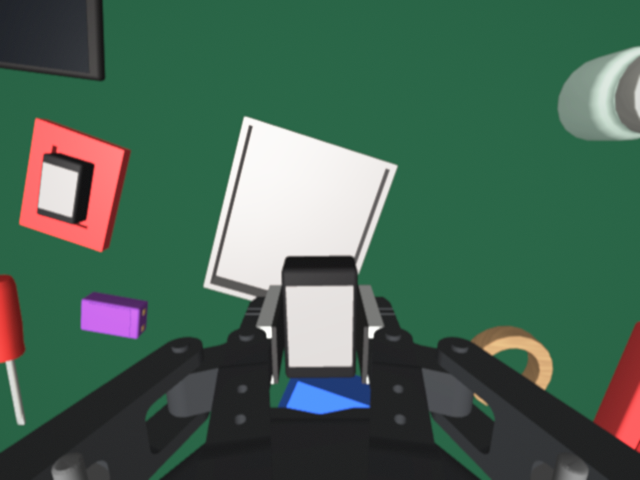

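The pack is held at (320,315). The grey tray is at about (300,205), with the blue one showing below.

```bash
python3 - <<'E'
from h import *
o=get_obs()
print(pix2plane([[246,117],[397,166],[205,287]],.038,"wrist",o).round(3))
c,s=np.cos(-.2),np.sin(-.2)
for a,b in[(.066,.056),(.066,-.056),(-.066,.056)]: print(.511+c*a-s*b,-.213+s*a+c*b)
E
```

```text
[[ 0.585 -0.171  0.038]
 [ 0.562 -0.279  0.038]
 [ 0.455 -0.145  0.038]]
0.5868098766620453 -0.1712284474733645
0.5645589116129985 -0.28099590419158355
0.45744108838700154 -0.14500409580841642
```

Call:
{"api": "send_rows", "payload": {"motion": "0.3 1 -2.5 0 0.5 -2.5 0.8;0.2 0.8 -2.5 0 0.5 -2.5 0.8;0 0 -2.5 0 0 0 0.8;0 0 0 0 0 0 0.8"}}

```text
t: 7.22
eef_pos: [0.5137, -0.2042, 0.081]
tool_rot: [-0.002, 1.0, 0.005, 0.003]
contact_force: [-1.1, 0.2, -1.3]
gripper_width: 0.341
```

```bash
python3 - <<'E'
from h import *
to(.511,-.213,.0255,.0)
E
```

```text
now [ 0.5137 -0.2042  0.081 ] q [ 0.59  0.5  -0.41  1.95  0.28  0.73 -1.54] cm [-0.27 -0.88 -5.55] deg [-0.24  0.39 -0.6 ] F [-1.1  0.2 -1.3] w 0.341 t 7.2167
```

Call:
{"api": "send_rows", "payload": {"motion": "-0.3 -0.8 -1.5 -0.2 0.3 -0.5 0.8;0 0 -1.8 0 0 0 0.8;0 0 -1 0 0 0 0.8;0 0 -0.8 0 0 0 0.8;0 0 0 0 0 0 0.8;0 0 0 0 0 0 0.8"}}

```text
t: 7.72
eef_pos: [0.5147, -0.2016, 0.0336]
tool_rot: [-0.002, 1.0, 0.008, 0.003]
contact_force: [-0.1, -0.2, -0.2]
gripper_width: 0.34
```

```bash
python3 - <<'E'
from h import *
to(.511,-.213,.0255,.0)
E
```

```text
now [ 0.5147 -0.2016  0.0336] q [ 0.56  0.57 -0.37  1.97  0.33  0.65 -1.58] cm [-0.37 -1.14 -0.81] deg [-0.25  0.32 -0.95] F [-0.1 -0.2 -0.2] w 0.34 t 7.7167
```

Call:
{"api": "send_rows", "payload": {"motion": "-0.3 -0.8 0 -0.2 0.3 -0.5 0.8;0 -0.5 0 0 0 -0.3 0.8;0 0 -0.5 0 0 0 0.8;0 0 -0.3 0 0 0 0.8;0 0 -0.1 0 0 0 0.8;0 0 0 0 0 0 0.5;0 0 0 0 0 0 0.5;0 0 0 0 0 0 0.5;0 0 1 0 0 0 0.5;0 0 2 0 0 0 0.5;0 0 3 0 0 0 0.5;0 0 3 0 0 0 0.5;0 0 3 0 0 0 0.35"}}

```text
t: 8.8
eef_pos: [0.5087, -0.2145, 0.148]
tool_rot: [-0.002, 1.0, 0.001, -0.003]
contact_force: [0.8, -0.8, -0.4]
gripper_width: 0.623
```

```bash
python3 - <<'E'
from h import *
to(.520,-.028,.0255,-.2)
snap("wrist","w7")
E
```

```text
now [ 0.5087 -0.2145  0.148 ] q [ 0.64  0.41 -0.44  1.9   0.22  0.88 -1.48] cm [  1.13  18.65 -12.25] deg [ -0.27  -0.36 -11.59] F [ 0.8 -0.8 -0.4] w 0.623 t 8.8
```

View pics/w7.png

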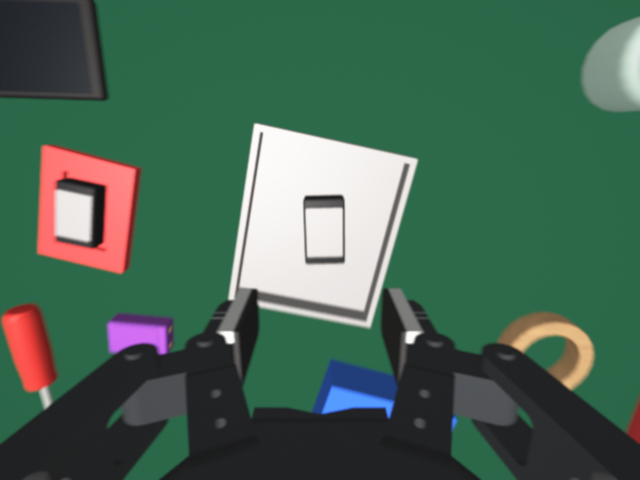

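The spent pack lies flat in the grey tray at (324,229). Fresh-pack candidates are the dark pack in the red nest at (78,213) and the purple block at (140,335). The task says purple is the look-alike, and the pack in the red nest fits the description. I'll move over the nest and confirm.

Call:
{"api": "send_rows", "payload": {"motion": "0.2 3.2 0 0 0 -2 0.35;0.2 3.2 0 0 0 -2 0.35;0.2 3.2 0 0 0 -2 0.35;0.2 3.2 -1 0 0 -2 0.35;0.2 3.2 -1 0 0 -2 0.35;0.1 2 -2 0 0 -1.6 0.35;0 0 0 0 0 0 0.35;0 0 0 0 0 0 0.35"}}

```text
t: 9.52
eef_pos: [0.5284, -0.0299, 0.1264]
tool_rot: [0.002, 0.994, -0.107, 0.012]
contact_force: [0.7, -0.6, -0.5]
gripper_width: 0.649
```

```bash
python3 - <<'E'
from h import *
o,im=snap("wrist","w8")
for r in regions_of("fresh_mid","wrist"):
    m=r["region"].astype(np.uint8); rect=cv2.minAreaRect(cv2.findNonZero(m)); b=cv2.boxPoints(rect)
    print(round(r["conf"],2),np.round(r["point"]),pix2plane([rect[0]],.023,"wrist",o).round(4)[0],pix2plane(b,.023,"wrist",o)[:,:2].round(3).tolist(),b.round().tolist())
to(.520,-.028,.013,-.2)
E
```

```text
0.94 [375. 368.] [ 0.4181 -0.0507  0.023 ] [[0.439, -0.035], [0.435, -0.07], [0.397, -0.067], [0.4, -0.031]] [[349.0, 348.0], [395.0, 343.0], [399.0, 385.0], [354.0, 390.0]]
0.57 [318. 248.] [ 0.5211 -0.0279  0.023 ] [[0.549, -0.019], [0.543, -0.047], [0.492, -0.037], [0.498, -0.007]] [[298.0, 216.0], [339.0, 216.0], [339.0, 285.0], [298.0, 285.0]]
now [ 0.5282 -0.0312  0.1264] q [ 0.3   0.4  -0.44  1.99  0.25  0.78 -2.08] cm [ -0.82   0.32 -11.34] deg [0.42 1.3  0.95] F [-0.3 -0.2  0.6] w 0.648 t 9.6167
```

View pics/w8.png

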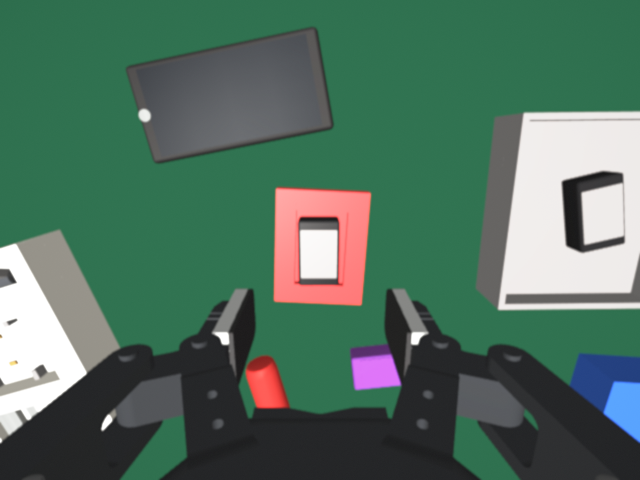

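The dark pack in the red nest is confirmed at (318,250), in line with the jaws; the purple block is at (375,368). Going down on it.

Call:
{"api": "send_rows", "payload": {"motion": "-0.5 0.2 -3 0.2 0.8 0 0.35;-0.3 0.1 -3 0.2 0.5 0 0.35;0 0 -2 0 0 0 0.35;0 0 0 0 0 0 0.35"}}

```text
t: 9.95
eef_pos: [0.5242, -0.0352, 0.0489]
tool_rot: [0.001, 0.994, -0.112, 0.005]
contact_force: [-0.5, 0.7, 0.5]
gripper_width: 0.652
```

```bash
python3 - <<'E'
from h import *
to(.5205,-.028,.013,-.21)
E
```

```text
now [ 0.5242 -0.0352  0.0489] q [ 0.26  0.51 -0.39  2.04  0.33  0.64 -2.14] cm [-0.37  0.72 -3.59] deg [0.22 0.54 0.86] F [-0.5  0.7  0.5] w 0.652 t 9.95
```

Call:
{"api": "send_rows", "payload": {"motion": "-0.4 0.7 0 0.2 0.5 0.8 0.35;-0.1 0.1 -1 0 0.1 0 0.35;0 0 -1 0 0 0 0.35;0 0 -0.5 0 0 0 0.35;0 0 0 0 0 0 0.35"}}

```text
t: 10.37
eef_pos: [0.5217, -0.0305, 0.026]
tool_rot: [0.001, 0.994, -0.107, 0.002]
contact_force: [0.2, 1.5, -0.3]
gripper_width: 0.649
```

```bash
python3 - <<'E'
from h import *
to(.5205,-.028,.013,-.21)
snap("wrist","w9")
E
```

```text
now [ 0.5217 -0.0305  0.026 ] q [ 0.24  0.55 -0.37  2.05  0.35  0.6  -2.16] cm [-0.12  0.25 -1.3 ] deg [0.1  0.22 0.31] F [ 0.2  1.5 -0.3] w 0.649 t 10.3667
```

View pics/w9.png

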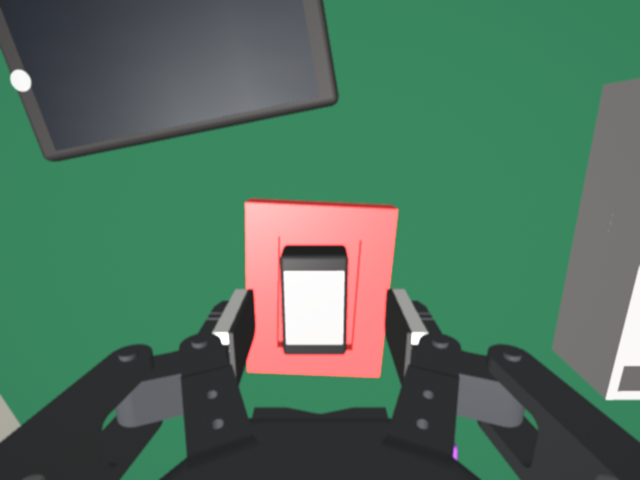

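Call:
{"api": "send_rows", "payload": {"motion": "-0.1 0.3 -0.6 0.1 0.2 0.3 0.35;0 0.1 -0.6 0 0 0 0.35;0 0 -0.1 0 0 0 0.35;0 0 0 0 0 0 0.35;0 0 0 0 0 0 0.8;0 0 0 0 0 0 0.8;0 0 0 0 0 0 0.8;0 0 0 0 0 0 0.8;0 0 0 0 0 0 0.8;0 0 0 0 0 0 0.8", "newtons": 40}}

```text
t: 11.25
eef_pos: [0.5219, -0.0262, 0.0135]
tool_rot: [0.0, 0.995, -0.105, 0.001]
contact_force: [-0.7, -1.1, -0.4]
gripper_width: 0.331
```

```bash
python3 - <<'E'
from h import *
to(.5205,-.028,.013,-.21)
snap("wrist","w10")
E
```

```text
now [ 0.5219 -0.0262  0.0135] q [ 0.22  0.57 -0.36  2.05  0.36  0.58 -2.18] cm [-0.14 -0.18 -0.05] deg [ 0.03  0.15 -0.03] F [-0.7 -1.1 -0.4] w 0.331 t 11.25
```

View pics/w10.png

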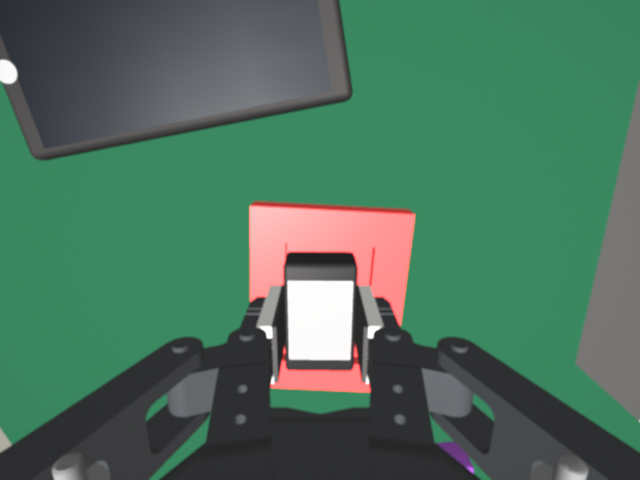

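```bash
python3 - <<'E'
from h import *
o=get_obs()
im=cv2.imread("pics/w10.png"); cv2.imwrite("pics/w10c.png",cv2.resize(im[235:385,255:385],(520,600),interpolation=cv2.INTER_CUBIC))
for h in (0,.025): 
  c,s=np.cos(-.21),np.sin(-.21)
P=pix2plane([[320,368],[320,280],[320,268],[320,254]],.023,"wrist",o)-o["eef_pos"]
print(P[:,:2]@np.array([[c,-s],[s,c]])) # tool-x, y comps
E
```

```text
[[-0.025976   -0.00046055]
 [ 0.01507485 -0.00037839]
 [ 0.02020516 -0.00036812]
 [ 0.02606204 -0.0003564 ]]
```

View pics/w10c.png

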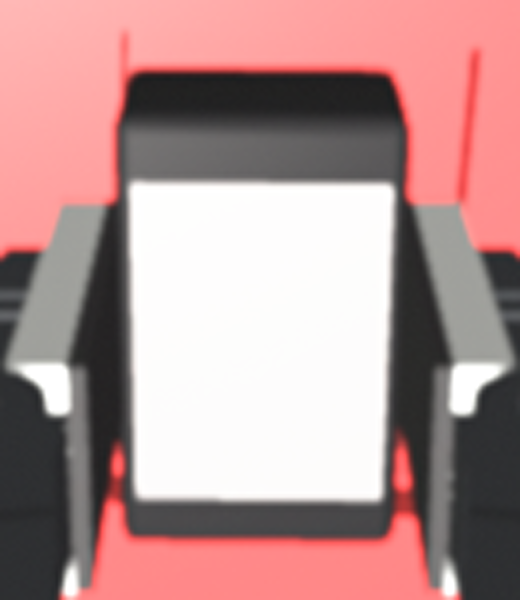

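Gripped at an opening of 0.331, the fresh pack's centre sits about 2.5 mm behind the TCP in tool x. I'll lift it and carry it over the bay.

Call:
{"api": "send_rows", "payload": {"motion": "0 0 1 0 0 0 0.8;0 0 2 0 0 0 0.8;0 0 3 0 0 0 0.8;-0.3 1 3 0 0 1 0.8;-0.3 3 1 0 0 2.2 0.8;-0.3 3.5 0 0 0 2.2 0.8;-0.3 3.5 0 0 0 2.2 0.8;-0.3 3.5 0 0 0 2.2 0.8;-0.3 3.5 0 0 0 2.2 0.8;-0.3 3.5 0 0 0 2.2 0.8;-0.3 3 0 0 0 2 0.8;0 1 0 0 0 0.5 0.8;0 0 0 0 0 0 0.8;0 0 0 0 0 0 0.8"}}

```text
t: 12.47
eef_pos: [0.4942, 0.2392, 0.1289]
tool_rot: [-0.001, 0.999, 0.045, 0.005]
contact_force: [0.7, -0.4, -0.1]
gripper_width: 0.337
```

```bash
python3 - <<'E'
from h import *
to(.4965,.2285,.08,.086)
E
```

```text
now [0.4942 0.2392 0.1289] q [-0.11  0.45 -0.57  1.93  0.33  0.84 -2.34] cm [ 0.23 -1.07 -4.89] deg [-0.17  0.6  -0.28] F [ 0.7 -0.4 -0.1] w 0.337 t 12.4667
```

Call:
{"api": "send_rows", "payload": {"motion": "0.2 -1 -1.5 -0.2 0.6 -0.3 0.8;0 -0.1 -2 0 0 0 0.8;0 0 -0.5 0 0 0 0.8;0 0 0 0 0 0 0.8;0 0 0 0 0 0 0.8"}}

```text
t: 12.88
eef_pos: [0.4982, 0.2169, 0.086]
tool_rot: [0.004, 0.999, 0.036, -0.001]
contact_force: [0.3, 0.5, -0.4]
gripper_width: 0.332
```

```bash
python3 - <<'E'
from h import *
to(.4965,.2285,.08,.086)
o,im=snap("wrist","w11")
im=cv2.imread("pics/w11.png"); cv2.imwrite("pics/w11c.png",cv2.resize(im[160:400,160:480],(800,600),interpolation=cv2.INTER_CUBIC))
E
```

```text
now [0.4982 0.2169 0.086 ] q [-0.11  0.51 -0.53  1.96  0.37  0.78 -2.35] cm [-0.17  1.16 -0.6 ] deg [ 0.42 -0.11  0.75] F [ 0.3  0.5 -0.4] w 0.332 t 12.8833
```

View pics/w11c.png

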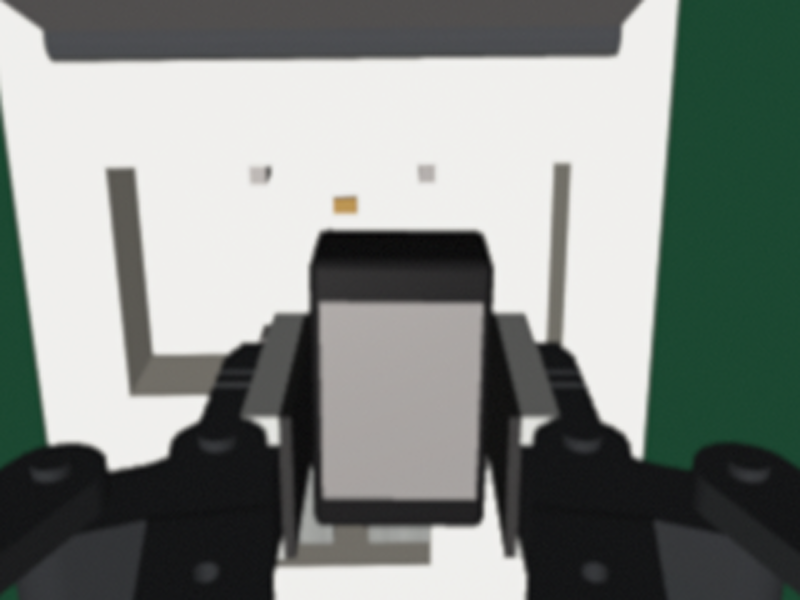

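```bash
python3 - <<'E'
from h import *
o=get_obs()
f=lambda u:np.array(u)/2.5+[160,160]
P=pix2plane(f([[107,168],[130,395],[570,163],[45,32],[50,60],[620,55]]),.042,"wrist",o)
R=pix2plane(f([[260,174],[427,174]]),.029,"wrist",o)
def w2f(P):
    c,s=np.cos(FX[2]),np.sin(FX[2]); d=P[:,:2]-FX[:2]; return d@np.array([[c,-s],[s,c]])
print(w2f(P).round(4)); print("ribs",w2f(R).round(4), "mid",R.mean(0))
# held pack, top z = tcp+.0095
K=pix2plane(f([[318,523],[480,523],[318,301],[484,301],[318,499],[482,499]]),o["eef_pos"][2]+.0095,"wrist",o)
print(w2f(K-np.r_[o["eef_pos"][:2],0]+np.r_[FX[:2],0]).round(4))
E
```

```text
[[ 0.0269  0.0497]
 [-0.0274  0.05  ]
 [ 0.0266 -0.0496]
 [ 0.0559  0.0593]
 [ 0.0502  0.059 ]
 [ 0.0496 -0.059 ]]
ribs [[ 0.0216  0.019 ]
 [ 0.0211 -0.0194]] mid [0.51528084 0.23015843 0.029     ]
[[-0.0264  0.0142]
 [-0.0269 -0.0138]
 [ 0.0152  0.0127]
 [ 0.0147 -0.0139]
 [-0.0216  0.014 ]
 [-0.0221 -0.0141]]
```

The bay centre is confirmed to within 0.5 mm of the fit. The held pack is 2.5 mm behind the TCP, so I'm aiming the TCP at (0.4963, 0.2287).

Call:
{"api": "send_rows", "payload": {"motion": "-0.1 0.6 0 0.3 0 0.5 0.8;0 0.3 0 0.1 0 0.2 0.8;0 0 -0.5 0 0 0 0.8;0 0 -0.5 0 0 0 0.8;0 0 0 0 0 0 0.8;0 0 0 0 0 0 0.8"}}

```text
t: 13.43
eef_pos: [0.4988, 0.2269, 0.0774]
tool_rot: [-0.001, 0.999, 0.042, 0.001]
contact_force: [0.2, -0.1, -0.4]
gripper_width: 0.331
```

```bash
python3 - <<'E'
from h import *
to(.4963,.2287,.055,.086)
E
```

```text
now [0.4988 0.2269 0.0774] q [-0.12  0.52 -0.53  1.96  0.38  0.75 -2.36] cm [-0.25  0.18 -2.24] deg [-0.11  0.1   0.06] F [ 0.2 -0.1 -0.4] w 0.331 t 13.4333
```

Call:
{"api": "send_rows", "payload": {"motion": "-0.2 0.1 -0.8 0 0.1 0 0.8;-0.1 0.1 -0.8 0 0 0 0.8;0 0 -0.6 0 0 0 0.8;0 0 0 0 0 0 0.8;0 0 0 0 0 0 0.8"}}

```text
t: 13.85
eef_pos: [0.4949, 0.2292, 0.0525]
tool_rot: [-0.001, 0.999, 0.043, -0.0]
contact_force: [-0.2, -0.1, -1.1]
gripper_width: 0.335
```

```bash
python3 - <<'E'
from h import *
to(.4963,.2287,.029,.086)
E
```

```text
now [0.4949 0.2292 0.0525] q [-0.14  0.56 -0.51  1.98  0.41  0.71 -2.39] cm [ 0.14 -0.05 -2.35] deg [-0.09 -0.06  0.01] F [-0.2 -0.1 -1.1] w 0.335 t 13.85
```

Call:
{"api": "send_rows", "payload": {"motion": "0.1 0 0 0 0 0 0.8;0.1 0 -0.3 0 0 0 0.8;0 0 -0.5 0 0 0 0.8;0 0 -0.5 0 0 0 0.8;0 0 0 0 0 0 0.8"}}

```text
t: 14.27
eef_pos: [0.4976, 0.2292, 0.0386]
tool_rot: [-0.001, 0.999, 0.043, -0.0]
contact_force: [-1.1, 0.5, -0.3]
gripper_width: 0.335
```

```bash
python3 - <<'E'
from h import *
to(.4963,.2287,.028,.086)
o,im=snap("wrist","w12")
E
```

```text
now [0.4976 0.2292 0.0386] q [-0.15  0.58 -0.5   1.98  0.43  0.69 -2.4 ] cm [-0.13 -0.05 -1.06] deg [-0.1  -0.02  0.03] F [-1.1  0.5 -0.3] w 0.335 t 14.2667
```

View pics/w12.png

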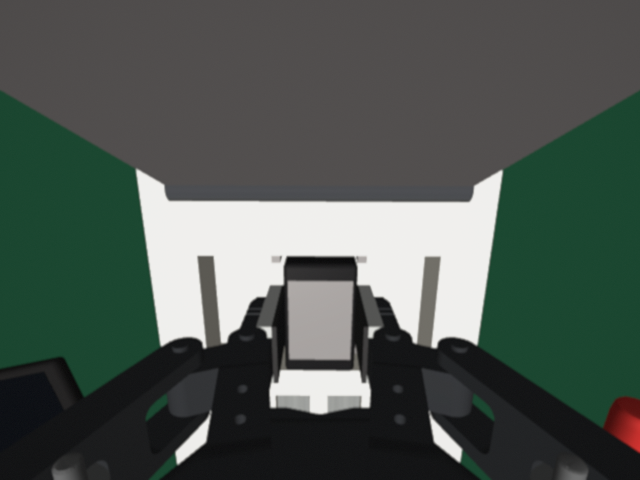

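The pack has entered the bay without contact. I'm continuing down.

Call:
{"api": "send_rows", "payload": {"motion": "-0.1 0 -0.4 0 0 0 0.8;0 0 -0.4 0 0 0 0.8;0 0 -0.2 0 0 0 0.8;0 0 0 0 0 0 0.8"}}

```text
t: 14.65
eef_pos: [0.497, 0.2296, 0.0283]
tool_rot: [-0.001, 0.999, 0.043, 0.0]
contact_force: [-0.2, 0.4, 1.9]
gripper_width: 0.339
```

```bash
python3 - <<'E'
from h import *
to(.4963,.2287,.028,.086)
E
```

```text
now [0.497  0.2296 0.0283] q [-0.16  0.6  -0.49  1.98  0.44  0.66 -2.42] cm [-0.07 -0.09 -0.03] deg [-0.13  0.04  0.03] F [-0.2  0.4  1.9] w 0.339 t 14.65
```

Call:
{"api": "send_rows", "payload": {"motion": "0 0 -0.1 0 0 0 0.8;0 0 0 0 0 0 0.8;0 0 0 0 0 0 0.45;0 0 0 0 0 0 0.45;0 0 0 0 0 0 0.45;0 0 0 0 0 0 0.45;0 0 1 0 0 0 0.45;-0.1 0 2 0 0 0 0.45;-0.2 0 3 0 0 0 0.45;-0.5 0 3 0 0 0 0.45;-1.5 0 3 0 0 0 0.45;-2 0 3 0 0 0 0.45;-1 0 1 0 0 0 0.45;0 0 0 0 0 0 0.45"}}

```text
t: 15.82
eef_pos: [0.4403, 0.2296, 0.1978]
tool_rot: [-0.001, 0.999, 0.043, -0.001]
contact_force: [0.4, -0.3, -0.7]
gripper_width: 0.552
```

```bash
python3 - <<'E'
from h import *
to(.4963,.2287,.028,.086)
o,im=snap("wrist","w13")
im=cv2.imread("pics/w13.png"); cv2.imwrite("pics/w13c.png",cv2.resize(im[80:320,160:480],(800,600),interpolation=cv2.INTER_CUBIC))
for r in regions_of("fresh_mid","wrist")+regions_of("spent_mid","wrist"):
    m=r["region"].astype(np.uint8); rect=cv2.minAreaRect(cv2.findNonZero(m)); b=cv2.boxPoints(rect)
    print(round(r["conf"],2),np.round(r["point"]),pix2plane([rect[0]],.038,"wrist",o).round(4)[0],b.round().tolist())
E
```

```text
now [0.4403 0.2296 0.1978] q [-0.05  0.29 -0.64  1.97  0.21  0.95 -2.29] cm [  5.6   -0.09 -16.98] deg [-0.08 -0.07 -0.  ] F [ 0.4 -0.3 -0.7] w 0.552 t 15.8167
0.85 [327. 151.] [0.4948 0.2293 0.038 ] [[308.0, 123.0], [344.0, 123.0], [344.0, 185.0], [308.0, 185.0]]
0.77 [606. 268.] [ 0.4172 -0.0314  0.038 ] [[571.0, 278.0], [579.0, 244.0], [642.0, 258.0], [635.0, 292.0]]
```

View pics/w13c.png

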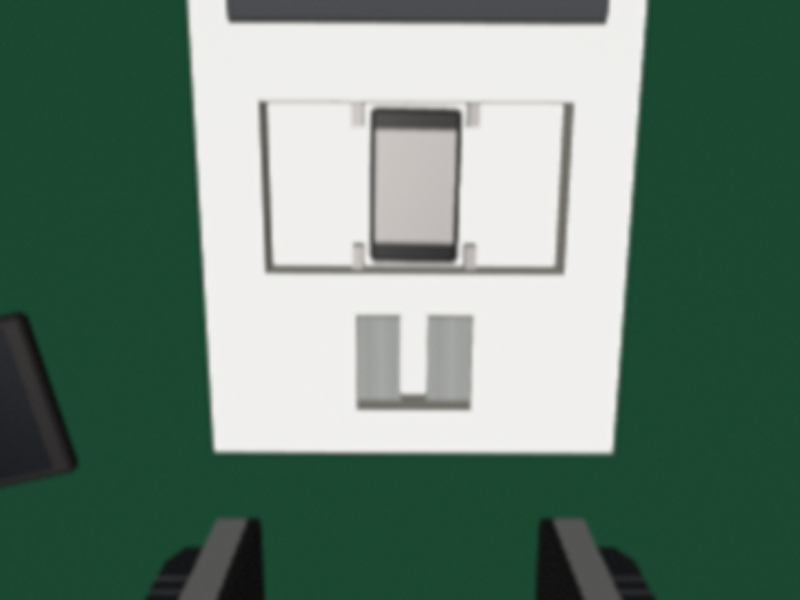

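The fresh pack sits between all four ribs, centred at (0.4948, 0.2293) against a bay centre of (0.494, 0.2285). Next I'll plan the cover arc, pushing from behind with the fingers shut, clear of the wing at fixture y = -40 mm.

```bash
cat > wp.py <<'E'
from h import *
import sys
L=[(-45,-40,215),(100,-40,215),(150,-40,200),(150,-40,140),(72,-40,142),(43.7,-40,144.8),(14.3,-40,133.6),(-10.4,-40,114.2),(-28.4,-40,88.4),(-37.9,-40,58.5),(-39,-40,48)]
o=get_obs(); print(o["eef_pos"])
for p in L: print(p,f2w(np.array(p)/1000).round(4)[0])
E
python3 wp.py
```

```text
[0.44131567 0.22842311 0.19464401]
(-45, -40, 215) [0.4526 0.1848 0.215 ]
(100, -40, 215) [0.5971 0.1972 0.215 ]
(150, -40, 200) [0.6469 0.2015 0.2   ]
(150, -40, 140) [0.6469 0.2015 0.14  ]
(72, -40, 142) [0.5692 0.1948 0.142 ]
(43.7, -40, 144.8) [0.541  0.1924 0.1448]
(14.3, -40, 133.6) [0.5117 0.1899 0.1336]
(-10.4, -40, 114.2) [0.4871 0.1878 0.1142]
(-28.4, -40, 88.4) [0.4691 0.1862 0.0884]
(-37.9, -40, 58.5) [0.4597 0.1854 0.0585]
(-39, -40, 48) [0.4586 0.1853 0.048 ]
```

Call:
{"api": "send_rows", "payload": {"motion": "0.3 -1.5 1.5 0 0 0 1;0.4 -1.5 1.5 0 0 0 1;0.4 -1.3 0.5 0 0 0 1;2 0.2 0 0 0 0 1;3.5 0.3 0 0 0 0 1;3.5 0.3 0 0 0 0 1;3.5 0.3 0 0 0 0 1;3.5 0.3 0 0 0 0 1;2.2 0.2 -0.5 0 0 0 1;1 0 -1 0 0 0 1;0 0 0 0 0 0 1"}}

```text
t: 16.88
eef_pos: [0.6539, 0.1894, 0.1928]
tool_rot: [0.006, 0.999, 0.038, -0.017]
contact_force: [-0.8, -0.3, -1.0]
gripper_width: -0.0
```

```bash
python3 - <<'E'
from h import *
to(.648,.2015,.140,.086)
o,im=snap("wrist","w14")
snap("scene","s14")
E
```

```text
now [0.6539 0.1894 0.1928] q [-0.02  0.59 -0.52  1.52  0.31  1.15 -2.1 ] cm [-0.59  1.21 -5.28] deg [ 0.77 -1.87  0.52] F [-0.8 -0.3 -1. ] w -0.0 t 16.8833
```

View pics/w14.png

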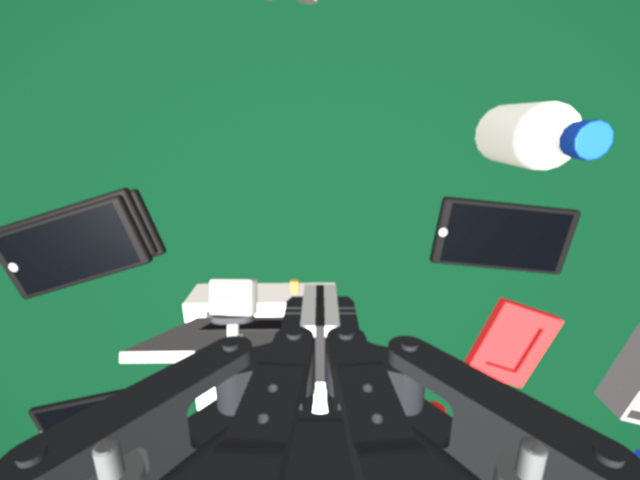

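View pics/s14.png

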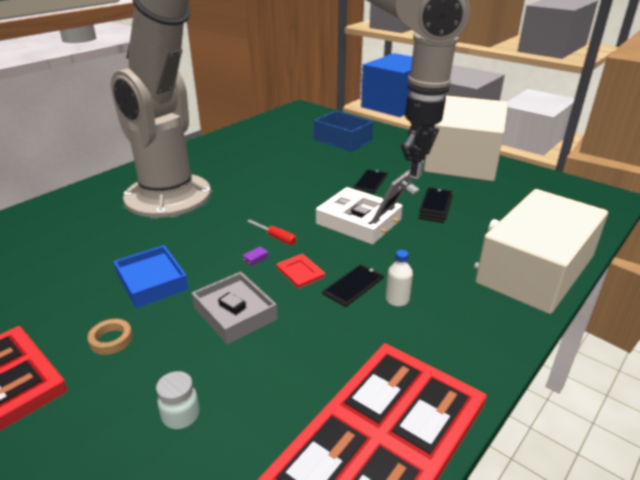

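The shut fingers are behind the cover, clear of the wing at (233,297). I'll lower them.

Call:
{"api": "send_rows", "payload": {"motion": "-0.3 0.5 -1.5 0.7 -1.5 0.5 1;0 0.3 -2 0 -0.3 0 1;0 0 -1.5 0 0 0 1;0 0 0 0 0 0 1"}}

```text
t: 17.32
eef_pos: [0.6462, 0.1994, 0.1441]
tool_rot: [-0.0, 0.999, 0.045, -0.0]
contact_force: [-0.5, -1.3, -0.4]
gripper_width: 0.002
```

```bash
python3 - <<'E'
from h import *
to(.5692,.1930,.142,.086)
E
```

```text
now [0.6462 0.1994 0.1441] q [-0.04  0.62 -0.52  1.6   0.34  1.02 -2.14] cm [-7.7  -0.64 -0.21] deg [-0.02 -0.   -0.2 ] F [-0.5 -1.3 -0.4] w 0.002 t 17.3167
```

Call:
{"api": "send_rows", "payload": {"motion": "-1 -0.1 -0.1 0 0 0 1;-1.2 -0.1 0 0 0 0 1;-1.5 -0.1 0 0 0 0 1;-1.5 -0.1 0 0 0 0 1;-1.5 -0.1 0 0 0 0 1;-1 -0.1 0 0 0 0 1;0 0 0 0 0 0 1"}}

```text
t: 17.9
eef_pos: [0.5662, 0.1942, 0.1504]
tool_rot: [-0.0, 0.999, 0.046, 0.004]
contact_force: [0.0, 0.3, -0.5]
gripper_width: 0.001
```

```bash
python3 - <<'E'
from h import *
to(.541,.1924,.145,.086)
o,im=snap("wrist","w15")
E
```

```text
now [0.5662 0.1942 0.1504] q [-0.02  0.49 -0.55  1.8   0.32  0.93 -2.19] cm [-2.52 -0.18 -0.54] deg [-0.08  0.49 -0.31] F [ 0.   0.3 -0.5] w 0.001 t 17.9
```

View pics/w15.png

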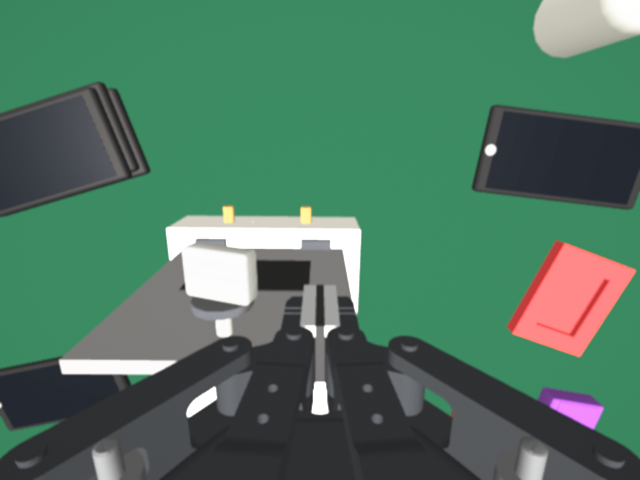

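The cover followed and is about upright, with the wing at (220,275) to the left of the fingers. I'll continue along the arc, shifting 5 mm further from the wing.

Call:
{"api": "send_rows", "payload": {"motion": "-1.3 -0.3 -0.3 0 0.4 -0.3 1;-1.3 -0.3 -0.3 0 0.1 0 1;-1.4 -0.2 -0.5 0 0 0 1;-1.4 0 -0.6 0 0 0 1;-0.5 0 -0.2 0 0 0 1;0 0 0 0 0 0 1"}}

```text
t: 18.45
eef_pos: [0.5139, 0.1882, 0.1358]
tool_rot: [-0.003, 0.999, 0.042, 0.006]
contact_force: [0.3, -1.1, -0.4]
gripper_width: 0.005
```

```bash
python3 - <<'E'
from h import *
to(.487,.183,.114,.086)
o,im=snap("wrist","w16")
E
```

```text
now [0.5139 0.1882 0.1358] q [-0.01  0.44 -0.57  1.93  0.31  0.85 -2.23] cm [-2.69 -0.52 -2.18] deg [-0.4   0.69  0.14] F [ 0.3 -1.1 -0.4] w 0.005 t 18.45
```

View pics/w16.png

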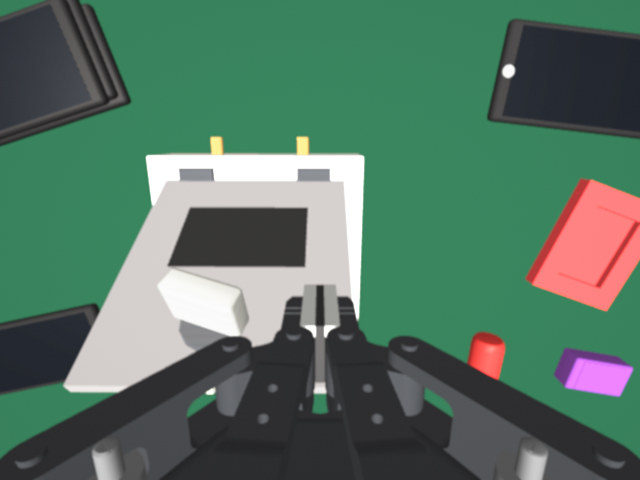

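Call:
{"api": "send_rows", "payload": {"motion": "-1.2 -0.3 -0.9 -0.4 0.6 0 1;-1.2 -0.2 -1 0 0 0 1;-1 0 -1.3 0 0 0 1;-0.7 0 -1.3 0 0 0 1;-0.5 0 -1.3 0 0 0 1;-0.3 0 -1 0 0 0 1;0 0 0 0 0 0 1"}}

```text
t: 19.08
eef_pos: [0.4662, 0.1838, 0.0656]
tool_rot: [-0.001, 0.999, 0.04, 0.002]
contact_force: [-0.6, -0.5, -0.1]
gripper_width: -0.003
```

```bash
python3 - <<'E'
from h import *
to(.4590,.181,.050,.086)
o,im=snap("wrist","w17")
E
```

```text
now [0.4662 0.1838 0.0656] q [-0.07  0.48 -0.53  2.07  0.38  0.68 -2.34] cm [-0.72 -0.28 -1.56] deg [-0.08  0.19  0.33] F [-0.6 -0.5 -0.1] w -0.003 t 19.0833
```

View pics/w17.png

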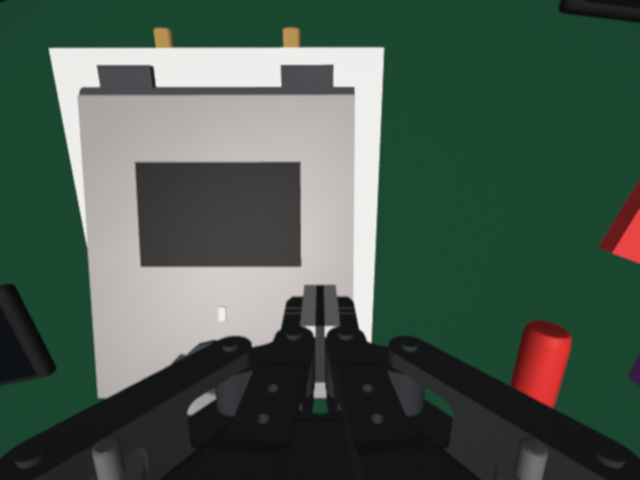

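Call:
{"api": "send_rows", "payload": {"motion": "-0.3 -0.3 -0.5 0 0.2 0.3 1;-0.2 -0.1 -0.6 0 0 0 1;0 0 -0.5 0 0 0 1;0 0 -0.3 0 0 0 1;0 0 -0.2 0 0 0 1;0 0 0 0 0 0 1"}}

```text
t: 19.63
eef_pos: [0.464, 0.1808, 0.0482]
tool_rot: [-0.0, 0.999, 0.042, 0.002]
contact_force: [-0.3, 0.7, -0.3]
gripper_width: 0.004
```

```bash
python3 - <<'E'
from h import *
to(.4590,.181,.047,.086)
E
```

```text
now [0.464  0.1808 0.0482] q [-0.08  0.51 -0.51  2.09  0.41  0.64 -2.36] cm [-0.5   0.02 -0.12] deg [-0.05  0.23  0.08] F [-0.3  0.7 -0.3] w 0.004 t 19.6333
```

Call:
{"api": "send_rows", "payload": {"motion": "0 0 -0.3 0 0 0 1;0 0 -0.3 0 0 0 1;0 0 -0.4 0 0 0 1;0 0 -0.4 0 0 0 1"}}

```text
t: 19.97
eef_pos: [0.4646, 0.181, 0.047]
tool_rot: [0.005, 0.999, 0.042, 0.004]
contact_force: [-17.7, -8.2, 60.5]
gripper_width: -0.0
```

```bash
python3 - <<'E'
from h import *
to(.4590,.181,.047,.086)
E
```

```text
now [0.4646 0.181  0.047 ] q [-0.1   0.51 -0.5   2.09  0.42  0.64 -2.38] cm [-0.56 -0.   -0.  ] deg [0.58 0.5  0.14] F [-17.7  -8.2  60.5] w -0.0 t 19.9667
```

Contact on the shut cover reads 60 N at z = 0.047. I'm backing off straight up and looking at the wing.

Call:
{"api": "send_rows", "payload": {"motion": "0 0 0.5 0 0 0 1;0 0 2 0 0 0 1;0 0 3.5 0 0 0 1;0 0 3.5 0 0 0 1;-1 1 3.5 0 0 0 0.5;-1.5 1.5 1.5 0 0 0 0.4;-1 1.2 0 0 0 0 0.4;0 0 0 0 0 0 0.4;0 0 0 0 0 0 0.4"}}

```text
t: 20.72
eef_pos: [0.4302, 0.219, 0.2028]
tool_rot: [0.005, 0.999, 0.041, 0.008]
contact_force: [0.4, -1.4, -1.0]
gripper_width: 0.595
```

```bash
python3 - <<'E'
from h import *
to(.4362,.2235,.15,.086)
o,im=snap("wrist","w18")
for r in regions_of("wing","wrist"):
    m=r["region"].astype(np.uint8); rect=cv2.minAreaRect(cv2.findNonZero(m)); b=cv2.boxPoints(rect)
    P=pix2plane(b,.087,"wrist",o); e=P[1]-P[0]; f=P[2]-P[1]
    print(round(r["conf"],2),np.round(r["point"]),m.sum(),pix2plane([rect[0]],.087,"wrist",o).round(4)[0],b.round().tolist(),np.linalg.norm(e),np.degrees(np.arctan2(e[1],e[0])),np.linalg.norm(f))
im=cv2.imread("pics/w18.png"); cv2.imwrite("pics/w18c.png",cv2.resize(im[100:340,160:480],(800,600),interpolation=cv2.INTER_CUBIC))
E
```

```text
now [0.4302 0.219  0.2028] q [-0.05  0.25 -0.64  2.01  0.21  0.94 -2.29] cm [ 0.6   0.45 -5.28] deg [0.56 0.93 0.27] F [ 0.4 -1.4 -1. ] w 0.595 t 20.7167
0.64 [310. 225.] 665 [0.4377 0.2243 0.087 ] [[290.0, 226.0], [295.0, 210.0], [333.0, 223.0], [328.0, 239.0]] 0.013011038659639082 -15.105119447675891 0.029653280899827883
0.63 [79. 19.] 6804 [0.5558 0.3686 0.087 ] [[5.0, 0.0], [197.0, 0.0], [197.0, 56.0], [5.0, 56.0]] 0.12016477001272333 -85.0808166360709 0.032278275666755604
```

View pics/w18c.png

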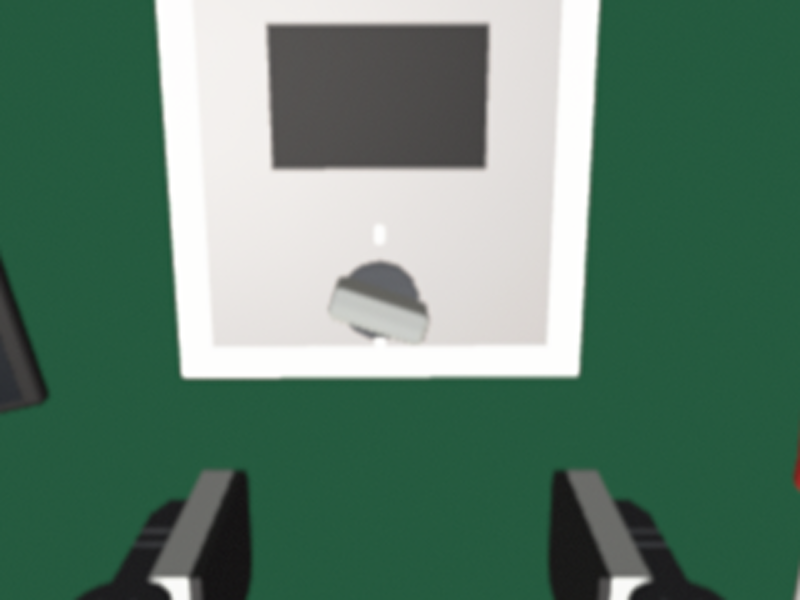

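The cover lies flat and shut. The wing is at about (311,224), with its long axis about 70° anticlockwise of the slot marks, at world yaw 75°. I'll turn the tool +70° and come over it.

Call:
{"api": "send_rows", "payload": {"motion": "0.1 0.1 0 0.2 0.3 7 0.4;0 0 0 0.2 0.3 7 0.4;0 0 0 0 0.2 7 0.4;0 0 0 0 0 7 0.4;0 0 0 0 0 7 0.4;0 0 0 0 0 7 0.4;0 0 0 0 0 7 0.4;0 0 0 0 0 7 0.4;0 0 0 0 0 7 0.4;0 0 0 0 0 6 0.4;0 0 0 0 0 0 0.4;0 0 0 0 0 0 0.4"}}

```text
t: 21.82
eef_pos: [0.4339, 0.2043, 0.189]
tool_rot: [0.001, 0.793, 0.609, -0.01]
contact_force: [0.4, 1.3, 0.9]
gripper_width: 0.602
```

```bash
python3 - <<'E'
from h import *
to(.4368,.2238,.12,1.309)
E
```

```text
now [0.4339 0.2043 0.189 ] q [ 0.16  0.33 -0.86  2.    0.31  0.97 -1.12] cm [ 0.29  1.95 -6.9 ] deg [ 0.81 -0.81 -0.09] F [0.4 1.3 0.9] w 0.602 t 21.8167
```

Call:
{"api": "send_rows", "payload": {"motion": "0.2 0.9 -1 0.5 -0.5 0 0.4;0.1 0.6 -1.5 0.3 -0.3 0 0.4;0 0.3 -1.5 0 0 0 0.4;0 0 0 0 0 0 0.4;0 0 0 0 0 0 0.4"}}

```text
t: 22.23
eef_pos: [0.4386, 0.2197, 0.1457]
tool_rot: [-0.0, 0.799, 0.601, -0.001]
contact_force: [0.3, 0.3, 0.4]
gripper_width: 0.595
```

```bash
python3 - <<'E'
from h import *
to(.4368,.2238,.12,1.309)
o,im=snap("wrist","w19")
for r in regions_of("wing","wrist")[:2]:
    m=r["region"].astype(np.uint8); rect=cv2.minAreaRect(cv2.findNonZero(m)); b=cv2.boxPoints(rect)
    print(round(r["conf"],2),np.round(r["point"]),m.sum(),pix2plane([rect[0]],.087,"wrist",o).round(4)[0],b.round().tolist())
E
```

```text
now [0.4386 0.2197 0.1457] q [ 0.09  0.4  -0.82  2.03  0.38  0.87 -1.22] cm [-0.18  0.41 -2.57] deg [ 0.06 -0.14  1.14] F [0.3 0.3 0.4] w 0.595 t 22.2333
0.93 [312. 246.] 900 [0.4365 0.2275 0.087 ] [[304.0, 220.0], [321.0, 220.0], [322.0, 274.0], [305.0, 274.0]]
0.48 [386. 194.] 47440 [0.4857 0.2434 0.087 ] [[230.0, 151.0], [473.0, 57.0], [546.0, 246.0], [304.0, 340.0]]
```

View pics/w19.png

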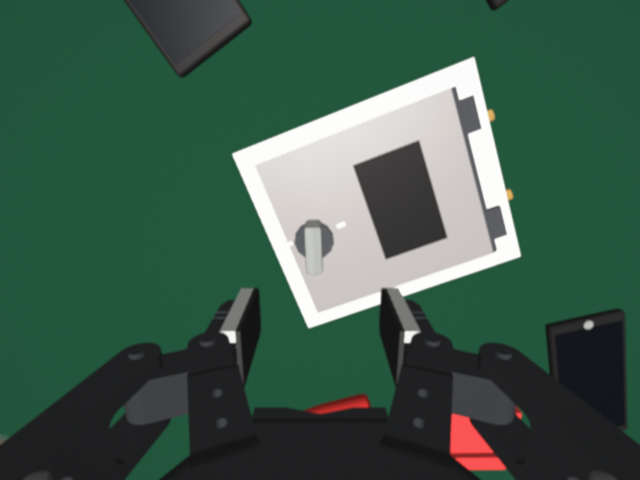

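The wing at (313,250) is in line with the jaws. I'll descend to grip it.

Call:
{"api": "send_rows", "payload": {"motion": "-0.2 0.3 -1.5 0 0 0 0.4;0 0.1 -1.5 0 0 0 0.4;0 0 -1 0 0 0 0.4;0 0 0 0 0 0 0.4;0 0 0 0 0 0 0.4"}}

```text
t: 22.75
eef_pos: [0.4399, 0.2237, 0.1088]
tool_rot: [0.001, 0.801, 0.599, 0.002]
contact_force: [0.3, 0.5, 0.5]
gripper_width: 0.601
```

```bash
python3 - <<'E'
from h import *
to(.4365,.2242,.068,1.289)
o,im=snap("wrist","w20")
E
```

```text
now [0.4399 0.2237 0.1088] q [ 0.04  0.45 -0.78  2.05  0.45  0.8  -1.29] cm [-0.34  0.05 -4.08] deg [-0.03  0.29  0.31] F [0.3 0.5 0.5] w 0.601 t 22.75
```

View pics/w20.png

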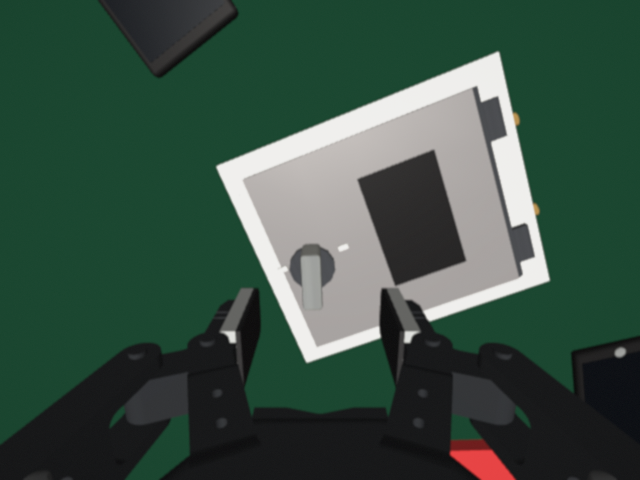

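Call:
{"api": "send_rows", "payload": {"motion": "-0.3 0.1 -1.2 0 0.3 0.3 0.4;-0.1 0 -1.2 0 0 0 0.4;0 0 -1 0 0 0 0.4;0 0 -0.4 0 0 0 0.4;0 0 0 0 0 0 0.4"}}

```text
t: 23.22
eef_pos: [0.4367, 0.2248, 0.0689]
tool_rot: [0.0, 0.8, 0.6, 0.001]
contact_force: [-0.3, 0.7, 0.8]
gripper_width: 0.602
```

```bash
python3 - <<'E'
from h import *
to(.4365,.2242,.068,1.289)
o,im=snap("wrist","w21")
E
```

```text
now [0.4367 0.2248 0.0689] q [-0.01  0.51 -0.73  2.08  0.52  0.73 -1.36] cm [-0.02 -0.06 -0.09] deg [-0.08  0.13  0.06] F [-0.3  0.7  0.8] w 0.602 t 23.2167
```

View pics/w21.png

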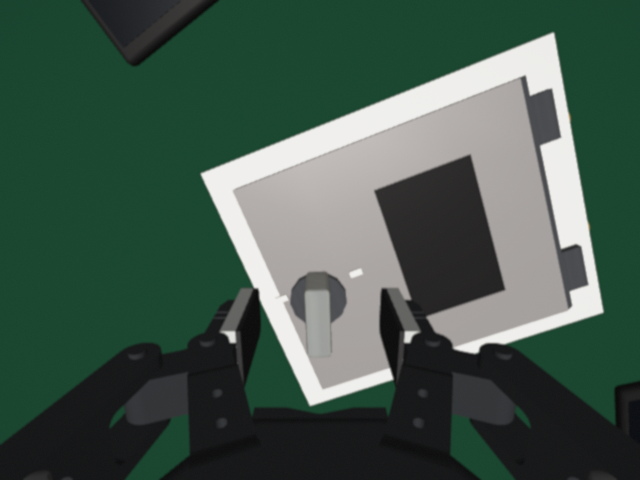

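The wing is centred between the jaws at (318,315). Closing on it.

Call:
{"api": "send_rows", "payload": {"motion": "0 0 0 0 0 0 1;0 0 0 0 0 0 1;0 0 0 0 0 0 1;0 0 0 0 0 0 1;0 0 0 0 0 0 1;0 0 0 0 0 0 1;0 0 0 0 0 0 1", "newtons": 60}}

```text
t: 23.85
eef_pos: [0.4363, 0.2255, 0.0698]
tool_rot: [-0.0, 0.8, 0.601, 0.002]
contact_force: [-1.2, 0.7, -2.3]
gripper_width: 0.099
```

```bash
python3 - <<'E'
from h import *
to(.4365,.2242,.068,.086)
E
```

```text
now [0.4363 0.2255 0.0698] q [-0.01  0.51 -0.73  2.08  0.52  0.73 -1.35] cm [ 0.02 -0.13 -0.18] deg [-2.00e-02  1.90e-01 -6.89e+01] F [-1.2  0.7 -2.3] w 0.099 t 23.85
```

Call:
{"api": "send_rows", "payload": {"motion": "0 0 0 0 0 -4 1;0 0 0 0 0 -6 1;0 0 0 0 0 -6 1;0 0 0 0 0 -6 1;0 0 0 0 0 -6 1;0 0 0 0 0 0 1"}}

```text
t: 24.35
eef_pos: [0.4367, 0.2252, 0.0698]
tool_rot: [0.0, 0.925, 0.379, 0.002]
contact_force: [-0.8, 1.0, -1.8]
gripper_width: 0.099
```

```bash
python3 - <<'E'
from h import *
to(.4363,.2250,.069,.086)
E
```

```text
now [0.4367 0.2252 0.0698] q [-0.1   0.48 -0.61  2.09  0.43  0.69 -1.79] cm [-0.04 -0.02 -0.08] deg [ -0.     0.23 -39.59] F [-0.8  1.  -1.8] w 0.099 t 24.35
```

Call:
{"api": "send_rows", "payload": {"motion": "0 0 0 0 0 -6 1;0 0 0 0 0 -6 1;0 0 0 0 0 -6 1;0 0 0 0 0 -6 1;0 0 0 0 0 -6 1;0 0 0 0 0 -6 1;0 0 0 0 0 -2.5 1;0 0 0 0 0 0 1;0 0 0 0 0 0 1"}}

```text
t: 25.1
eef_pos: [0.4369, 0.2247, 0.0698]
tool_rot: [0.001, 0.999, 0.052, 0.002]
contact_force: [-0.5, -0.3, -0.7]
gripper_width: 0.102
```

```bash
python3 - <<'E'
from h import *
to(.4363,.2250,.069,.086)
o,im=snap("wrist","w22")
im=cv2.imread("pics/w22.png"); cv2.imwrite("pics/w22c.png",cv2.resize(im[140:440,120:520],(800,600),interpolation=cv2.INTER_CUBIC))
E
```

```text
now [0.4369 0.2247 0.0698] q [-0.24  0.45 -0.45  2.1   0.32  0.66 -2.36] cm [-0.06  0.03 -0.08] deg [ 0.15  0.21 -1.02] F [-0.5 -0.3 -0.7] w 0.102 t 25.1
```

View pics/w22c.png

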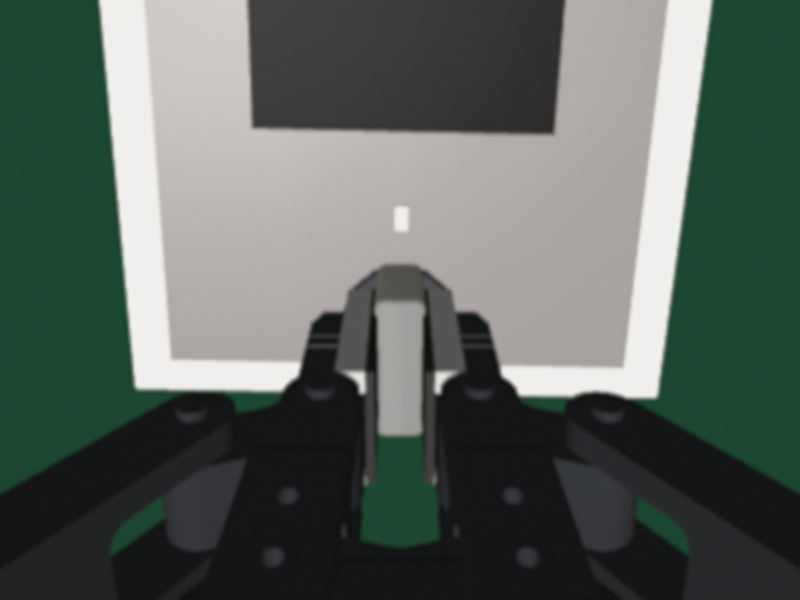

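The wing is in line with the mark, about 1° off. Pushing in.

Call:
{"api": "send_rows", "payload": {"motion": "0 0 -0.4 0 0.2 -1 1;0 0 -0.4 0 0 0 1;0 0 -0.4 0 0 0 1;0 0 -0.4 0 0 0 1;0 0 -0.3 0 0 0 1;0 0 -0.3 0 0 0 1", "newtons": 80}}

```text
t: 25.65
eef_pos: [0.4374, 0.2252, 0.0556]
tool_rot: [0.004, 0.999, 0.046, 0.001]
contact_force: [-15.1, -9.4, 54.0]
gripper_width: 0.092
```

```bash
python3 - <<'E'
from h import *
to(.4363,.2250,.057,.086)
E
```

```text
now [0.4374 0.2252 0.0556] q [-0.25  0.47 -0.43  2.1   0.34  0.64 -2.4 ] cm [-0.11 -0.02  0.14] deg [ 0.49  0.12 -0.32] F [-15.1  -9.4  54. ] w 0.092 t 25.65
```

At the stop with 54 N. Now a quarter turn anticlockwise with light downward pressure.

Call:
{"api": "send_rows", "payload": {"motion": "0 0 -0.1 0 0 5 1;0 0 -0.1 0 0 6 1;0 0 -0.1 0 0 6 1;0 0 -0.1 0 0 6 1;0 0 -0.1 0 0 6 1"}}

```text
t: 26.07
eef_pos: [0.4369, 0.2254, 0.0566]
tool_rot: [0.007, 0.952, 0.306, 0.004]
contact_force: [-5.5, -3.1, 19.8]
gripper_width: 0.092
```

```bash
python3 - <<'E'
from h import *
to(.4363,.2250,.057,1.65)
E
```

```text
now [0.4369 0.2254 0.0566] q [-0.16  0.49 -0.55  2.1   0.44  0.66 -1.96] cm [-0.06 -0.04  0.04] deg [ 0.2   0.87 58.87] F [-5.5 -3.1 19.8] w 0.092 t 26.0667
```

Call:
{"api": "send_rows", "payload": {"motion": "0 0 -0.1 0 0 6 1;0 0 -0.1 0 0 6 1;0 0 -0.1 0 0 6 1;0 0 -0.1 0 0 6 1;0 0 -0.1 0 0 6 1;0 0 -0.1 0 0 6 1;0 0 -0.1 0 0 6 1;0 0 -0.1 0 0 6 1;0 0 -0.1 0 0 6 1"}}

```text
t: 26.82
eef_pos: [0.436, 0.2259, 0.0566]
tool_rot: [0.009, 0.689, 0.725, 0.007]
contact_force: [-6.1, -3.5, 19.7]
gripper_width: 0.092
```

```bash
python3 - <<'E'
from h import *
to(.4363,.2250,.057,1.65)
print(get_obs()["torque"].round(2))
E
```

```text
now [0.436  0.2259 0.0566] q [ 0.02  0.55 -0.79  2.1   0.62  0.72 -1.13] cm [ 0.03 -0.09  0.04] deg [0.11 1.24 1.66] F [-6.1 -3.5 19.7] w 0.092 t 26.8167
[-0.94  1.59  0.  ]
```

The tool has turned 88° from the slot. I'll let go and look.

Call:
{"api": "send_rows", "payload": {"motion": "0 0 0 0 0 1 1;0 0 0.1 0 0 0 0.4;0 0 0 0 0 0 0.4;0 0 0 0 0 0 0.4;0 0 0 0 0 0 0.4;0 0 0 0 0 0 0.4;0 0 1 0 0 0 0.4;0 0 2 0 0 0 0.4;0 0 3 0 0 0 0.4;0 0 3.5 0 0 0 0.4;0 0 3.5 0 0 0 0.4;0 0 1 0 0 0 0.4;0 0 0 0 0 0 0.4"}}

```text
t: 27.9
eef_pos: [0.4335, 0.2263, 0.2045]
tool_rot: [0.006, 0.678, 0.735, 0.005]
contact_force: [1.0, 0.2, -0.6]
gripper_width: 0.602
```

```bash
python3 - <<'E'
from h import *
to(.4363,.2250,.057,1.65)
o,im=snap("wrist","w23"); snap("scene","s23"); o2,t=snap("top","t23")
cv2.imwrite("pics/w23c.png",cv2.resize(im[100:400,160:560],(800,600),interpolation=cv2.INTER_CUBIC)[:,:,::-1])
cv2.imwrite("pics/t23c.png",cv2.resize(t[180:330,160:460],(800,400),interpolation=cv2.INTER_CUBIC)[:,:,::-1])
E
```

```text
now [0.4335 0.2263 0.2045] q [ 0.21  0.34 -0.98  1.98  0.35  0.98 -0.86] cm [  0.28  -0.13 -14.75] deg [ 0.03  0.93 -0.01] F [ 1.   0.2 -0.6] w 0.602 t 27.9
```

View pics/w23c.png

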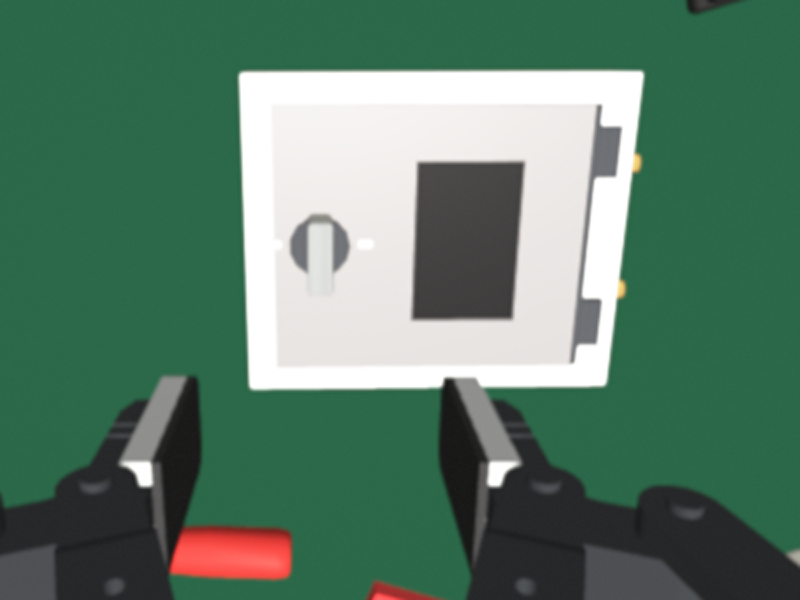

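View pics/s23.png

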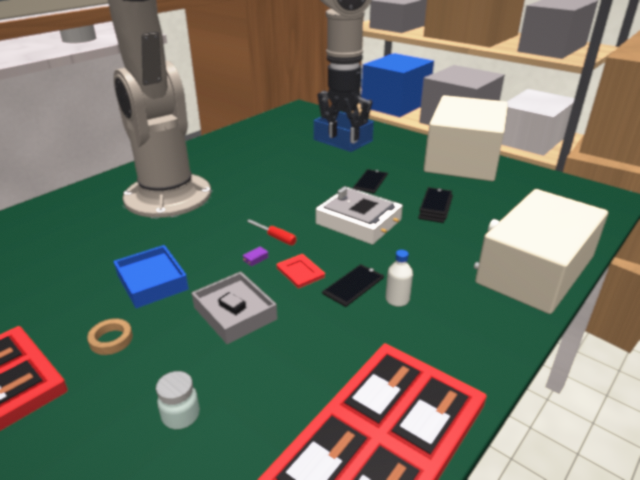

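The wing stands square to the slot marks at about (320,227). The spent pack is in the tray and the bystanders look unmoved. I'll check the stud depth against projections.

```bash
python3 - <<'E'
from h import *
o=get_obs(); a=FX[2]+1.57
print("stud axis at cover level",proj(np.r_[f2w([-.058,0,.048])[0]],"wrist",o).round(1))
for h in (.0765,.087):
    pts=[]
    for sl in(-1,1):
        for st in (-1,1):
            p=f2w([-.058,0,h])[0]; u=np.array([np.cos(a),np.sin(a),0]); v=np.array([-u[1],u[0],0])
            pts.append(p+sl*.015*u+st*.005*v)
    q=proj(np.array(pts),"wrist",o); print(h,((q-[160,100])*2).round(0).tolist())
E
```

```text
stud axis at cover level [[322.2 222.2]]
0.0765 [[339.0, 299.0], [313.0, 300.0], [339.0, 224.0], [313.0, 225.0]]
0.087 [[340.0, 308.0], [313.0, 308.0], [340.0, 231.0], [313.0, 231.0]]
```

The wing's top face spans crop rows 223–297. The prediction is 224–299 locked down and 231–308 sprung out, so it is locked. The arm is clear of everything, so I'm handing in.

```bash
python3 - <<'E'
from h import *
print(hand_in())
E
```

```text
the job is handed in; nothing more can be done
None
```

The fixture is loaded and locked, and the job was handed in with about 28 s on the robot's clock. No verdict was reported.

**What I did:** The bay held a spent pack, so I put that in the grey tray. I then placed the fresh pack from the red nest in the bay and shut the cover. I turned the stud's wing from about 69° back to the slot, pushed it to its stop, turned it a quarter turn anticlockwise and let go.

**Last checks:**
- **Fresh pack:** before the cover went down it lay between all four ribs, about 1 mm from the bay centre. I could not see it again afterwards.
- **Cover:** it lies flat in the last wrist and scene pictures.
- **Stud:** the wing stands square to the slot marks, and its height matches the locked-down projection, not the sprung-out one.
- **Spent pack:** it rests in the grey tray.
- **Bystanders:** they look unmoved by eye in the scene picture; I did not measure them.
- **Forces:** the wrist force reached about 60 N pressing the cover shut and 54 N pushing the stud in, from the last reading of each move. That is under the 120 N wrist limit.

No check failed. The only disagreement was up to 2 mm between the top and wrist cameras on the fixture's position. I placed the pack using the wrist view.

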